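# Gauge the hex sleeves and sort them

## Task

Slide the gauge's dust hood fully back off the pin, then try every flanged hexagonal sleeve, one after another, down over the gauge pin. Stand those that go all the way down to the shoulder upright in the tray's larger compartment and put those that stop part-way in the smaller compartment; when all are sorted, slide the hood fully home over the bare pin again. Leave the other things on the bench where they are.

Things in the scene. Friction and masses are not known exactly. Their poses are not given: they have to be found in the camera images.
- hood (a joint): Travel of the gauge's dust hood along its straight track, in m: 0 = fully home over the pin, 0.100 = fully back, in the gauge's +x direction (away from the robot). Stays where it is left; takes about 2 N to slide. Starts home or up to 25 mm short of home.
- hood_grip (a point): Where to pinch the hood: the axis of the black upright square grip knob (18 x 18 mm, 34 mm tall) on the hood, 20 mm above the hood's flat top and 14 mm below the top of the knob (about 86 mm above the worktop). x axis = direction of opening, the knob's sides face x and y. Grey hood: 54 mm along the track, 62 mm wide, top 65 mm above the worktop.
- gauge: Fixed aluminium gauge base, 180 mm long (from 45 mm in front of the pin to 135 mm behind it), 72 mm wide, about 20 mm high. Origin on the worktop, under the centre of the upright gauge pin; x runs along the hood's track in the direction of opening.
- pin_seat (a point): Centre of the top face of the 30 mm round shoulder at the foot of the gauge pin, 23 mm above the worktop. The round steel pin (10 mm diameter, the top 4 mm tapered to 5 mm) stands 34 mm up from here, its tip 57 mm above the worktop. A good sleeve goes down until its foot meets the shoulder; a bad one stops with its foot about 17 mm above the shoulder and stays hanging there.
- tray: Fixed shallow tray, 160 mm (x) by 240 mm (y), 2 mm floor, 2 mm walls 22 mm high. Origin: centre of its underside. A 2 mm divider along x, 21 mm high, at y = -20 mm parts it into a large compartment (y from -19 to +118 mm) and a small one (y from -118 to -21 mm).
- tray_large (a point): Centre of the floor of the tray's larger compartment (156 x 137 mm inside), 2 mm above the worktop; axes as the tray's.
- tray_small (a point): Centre of the floor of the tray's smaller compartment (156 x 97 mm inside), 2 mm above the worktop; axes as the tray's.
- sleeve_a: Loose steel sleeve, may be absent: hexagonal body 26 mm across flats on a round foot flange 42 mm wide and 5 mm thick, 40 mm tall in all, 0.09 kg, standing on its flange, bore 12.4 mm. Good ones are open right through; bad ones have a step hidden half-way inside (only the pin tells which). Origin: centre of its foot, z up; flats face +x, -x and every 60 degrees.
- sleeve_b: Loose steel sleeve, may be absent: hexagonal body 26 mm across flats on a round foot flange 42 mm wide and 5 mm thick, 40 mm tall in all, 0.09 kg, standing on its flange, bore 12.4 mm. Good ones are open right through; bad ones have a step hidden half-way inside (only the pin tells which). Origin: centre of its foot, z up; flats face +x, -x and every 60 degrees.
- sleeve_c: Loose steel sleeve, may be absent: hexagonal body 26 mm across flats on a round foot flange 42 mm wide and 5 mm thick, 40 mm tall in all, 0.09 kg, standing on its flange, bore 12.4 mm. Good ones are open right through; bad ones have a step hidden half-way inside (only the pin tells which). Origin: centre of its foot, z up; flats face +x, -x and every 60 degrees.
- sleeve_d: Loose steel sleeve, may be absent: hexagonal body 26 mm across flats on a round foot flange 42 mm wide and 5 mm thick, 40 mm tall in all, 0.09 kg, standing on its flange, bore 12.4 mm. Good ones are open right through; bad ones have a step hidden half-way inside (only the pin tells which). Origin: centre of its foot, z up; flats face +x, -x and every 60 degrees.
- sleeve_e: Loose steel sleeve, may be absent: hexagonal body 26 mm across flats on a round foot flange 42 mm wide and 5 mm thick, 40 mm tall in all, 0.09 kg, standing on its flange, bore 12.4 mm. Good ones are open right through; bad ones have a step hidden half-way inside (only the pin tells which). Origin: centre of its foot, z up; flats face +x, -x and every 60 degrees.
- standard_bottle: Small brown bottle, 28 mm diameter, 62 mm tall, among the sleeves; a bystander, to be left where it is. Origin: centre of its underside.
- ferrule_carton: Small carton, 45 x 70 x 35 mm, behind the sleeves; a bystander, to be left where it is. Origin: centre of its underside.
- timer: White digital timer standing up, 33 x 66 x 55 mm, on the left; a bystander, to be left where it is. Origin: centre of its underside.
- reagent: Brown reagent bottle, 62 mm diameter, 128 mm tall, on the right; a bystander, to be left where it is. Origin: centre of its underside.
Things that resemble listed ones, but are neither listed nor needed, are in the scene too. What is shaped like the sleeve_d but blue or yellow is not meant. Leave any green or orange look-alike of the sleeve_a alone.

How it is judged (in metres and radians):
On the way, in this order (a step that is already met when the one before it is completed fails the run):
1. the hood is slid back clear of the pin (at least 85 mm of its 100 mm) (value of joint hood above 0.085 m), for 0.2 s.
2. a first sleeve is threaded over the gauge pin (at least 10 mm of the pin is inside its bore) (((horizontal distance between sleeve_a and pin_seat below 0.005 m and z of sleeve_a in the frame of pin_seat below 0.024 m) or (horizontal distance between sleeve_b and pin_seat below 0.005 m and z of sleeve_b in the frame of pin_seat below 0.024 m) or (horizontal distance between sleeve_c and pin_seat below 0.005 m and z of sleeve_c in the frame of pin_seat below 0.024 m) or (horizontal distance between sleeve_d and pin_seat below 0.005 m and z of sleeve_d in the frame of pin_seat below 0.024 m) or (horizontal distance between sleeve_e and pin_seat below 0.005 m and z of sleeve_e in the frame of pin_seat below 0.024 m))), for 0.2 s.
3. that sleeve is taken off again and the pin is bare (horizontal distance between each of sleeve_a, sleeve_b, sleeve_c, sleeve_d, sleeve_e and pin_seat above 0.045 m), for 0.2 s.
4. a second sleeve is threaded over the gauge pin (at least 10 mm of the pin is inside its bore) (((horizontal distance between sleeve_a and pin_seat below 0.005 m and z of sleeve_a in the frame of pin_seat below 0.024 m) or (horizontal distance between sleeve_b and pin_seat below 0.005 m and z of sleeve_b in the frame of pin_seat below 0.024 m) or (horizontal distance between sleeve_c and pin_seat below 0.005 m and z of sleeve_c in the frame of pin_seat below 0.024 m) or (horizontal distance between sleeve_d and pin_seat below 0.005 m and z of sleeve_d in the frame of pin_seat below 0.024 m) or (horizontal distance between sleeve_e and pin_seat below 0.005 m and z of sleeve_e in the frame of pin_seat below 0.024 m))), for 0.2 s.
5. that sleeve is taken off again and the pin is bare (all of step 3), for 0.2 s.
6. a third sleeve is threaded over the gauge pin (at least 10 mm of the pin is inside its bore) (((horizontal distance between sleeve_a and pin_seat below 0.005 m and z of sleeve_a in the frame of pin_seat below 0.024 m) or (horizontal distance between sleeve_b and pin_seat below 0.005 m and z of sleeve_b in the frame of pin_seat below 0.024 m) or (horizontal distance between sleeve_c and pin_seat below 0.005 m and z of sleeve_c in the frame of pin_seat below 0.024 m) or (horizontal distance between sleeve_d and pin_seat below 0.005 m and z of sleeve_d in the frame of pin_seat below 0.024 m) or (horizontal distance between sleeve_e and pin_seat below 0.005 m and z of sleeve_e in the frame of pin_seat below 0.024 m))), for 0.2 s.
7. that sleeve is taken off again and the pin is bare (all of step 5), for 0.2 s.
At the end, for the whole second after the job is handed in: The hood is home (within 6 mm of closed). Every sleeve present that goes fully down the pin stands upright (within 0.12 rad) on the floor of the tray's larger compartment, and every one that stops part-way lies or stands within the smaller compartment, all at rest (value of joint hood below 0.006 m and x of sleeve_a in the frame of tray_large between -0.072 and 0.072 m and y of sleeve_a in the frame of tray_large between -0.06 and 0.06 m and linear speed of each of sleeve_a, sleeve_b, sleeve_c, sleeve_d, sleeve_e below 0.02 m/s and z of each of sleeve_a, sleeve_c, sleeve_e in the frame of tray_large below 0.006 m and angle between each of sleeve_a, sleeve_c, sleeve_e's own z axis and vertical below 0.12 rad and x of sleeve_b in the frame of tray_small between -0.072 and 0.072 m and y of sleeve_b in the frame of tray_small between -0.042 and 0.042 m and z of each of sleeve_b, sleeve_d in the frame of tray_small below 0.035 m and x of sleeve_c in the frame of tray_large between -0.072 and 0.072 m and y of sleeve_c in the frame of tray_large between -0.06 and 0.06 m and x of sleeve_d in the frame of tray_small between -0.072 and 0.072 m and y of sleeve_d in the frame of tray_small between -0.042 and 0.042 m and x of sleeve_e in the frame of tray_large between -0.072 and 0.072 m and y of sleeve_e in the frame of tray_large between -0.06 and 0.06 m); the robot touches nothing.
It fails at once if one of the bystanders is shifted by more than 40 mm (distance of any of standard_bottle, ferrule_carton, timer, reagent from where it was at the start of the episode above 0.04 m).
Of sleeve_a, sleeve_b, sleeve_c, sleeve_d, sleeve_e only 3 to 4 are there at a start; the rules pass over those that are not, and their reading is None.
At some moment in a run one of sleeve_a, sleeve_b, sleeve_c, sleeve_d, sleeve_e may be knocked a few centimetres aside while the robot is not near it.
It also fails if it takes over 210 s, if anything falls off the work surface, if the arm or the gripper's body presses on something with over 40 N, if the wrist force passes 120 N, or if a joint passes its speed limit or range.

## Robot

A 6-joint arm with a two-finger parallel gripper is mounted at the origin on a cart in front of the work surface, level with it; the furniture and walls round the work are solid. World frame = base frame: x ahead of the robot, y to its left, z up, the work surface at z = 0. Lengths are in mm, angles in rad, forces in N, time in s.
With the tool pointing down it reaches from about 350 to 925 mm from the base axis. Payload 6.4 kg.
Tool frame: the origin (TCP) lies midway between the tips of the shut fingers; the grasp point (between the pads) lies 19 mm behind it; z points along the fingers, y is the direction in which the jaws open and shut (so a half turn about z gives the same grasp; the last joint's range is limited). The gripper opens to 85 mm and grips with 20 to 120 N. Pads are 22 mm wide; open, the fingers measure 114 mm over their backs; the gripper's body (76 mm by 85 mm) begins 54 mm behind the grasp point. The pads swing forward as they close: fully open they stand 13 mm farther back than shut.
Start: joints at [1.005, 0.245, 1.558, -0, 1.339, -0.174], TCP at [248.202, 600.757, 231.29] pointing down, gripper open.
Joint ranges: [-3.13, 3.13], [-1.02, 2.26], [0.13, 2.54], [-0.95, 4.09], [0.21, 2.88], [-2.74, 2.74]. Speed limits (rad/s): [2.57, 2.57, 3.14, 3.14, 3.14, 3.14].

## Interface

Orientations are given as a unit quaternion [x, y, z, w].
In Python, from cell import monitor, vision, ticket gives the robot as it stands.
- The arm moves only by the shell command python3 -m crank 'ROWS' [FORCE]. ROWS is JSON, a list that holds one entry, the list of rows, each a list of 5 numbers: the opening in per cent of the stroke, from 0 (shut) to 100 (fully open), then the shift along the tool's x, y, z in m, then the turn about the tool's z in rad. In form: [[[fingers, dx, dy, dz, spin], ...]]. A call has 1 to 5 rows; each row is the pose to reach, as a shift and turn from the pose commanded when the call began, along the tool's axes at that moment; what a row does not reach only later rows make up. A row lasts 1/10 s, in which the tool goes at most 50 mm and 8.59 degrees, less where a joint would pass 70% of its speed; a pose out of reach is approached as far as the arm can. A call with a gripper value outside its range is refused whole. The fingers move at their own pace and stop on an object; FORCE is the grip in N (left out, the last holds). Time passes only in rows, so rows that repeat a pose let the fingers close. It gives the time, the measured TCP pose, the force and the opening at its end, in the units of the state.
- monitor.get_state(): the state, without advancing time (a new reading comes with each control period).
- vision.read_camera(name): name is "side" or "top" or "wrist"; returns a dict with "image" (384x512x3 uint8, red, green, blue), "mtx" (3x3 intrinsics, pixels), "rvec" (rotation vector, rad) and "tvec" (3), from world to camera coordinates, as OpenCV has them; the wrist camera has in their place "hand_eye" (4x4, takes a point from camera to tool coordinates, whose origin is the TCP and whose axes are the flange's). Camera axes: x right, y down, z forward; pixel columns grow to the right and rows downward; lengths in mm; the calibration is good to about 2 mm. The wrist camera is an equidistant fisheye: a pixel r from the principal point sees the ray r / f radians off the axis. A picture is of the moment at which its call begins: read the wrist's pose just before it. There is no depth.
- ticket.sign_off(): hands the job in, once; it reports no verdict.
The state is a dict: "clock": time; "q": joint angles; "qvel": joint speeds; "joint_torque": joint torques, N m; "eef_pos": TCP position; "ee_rot": TCP orientation; "contact_force": force on the tool from outside, world axes, zero at the start; "torque": the same for the moment, N m; "width": opening from 0.0 (shut) to 1.0 (fully open).
Only numpy, scipy, OpenCV 4.12 (cv2) and the standard library are available. Lean on these libraries where they do the work, as an engineer would, in place of code of your own. Each camera call takes 0.05 s, during which the arm holds its last target.

## Working session

There is one attempt and no reset: what is moved stays moved. The work goes in short steps, Python scripts to look and compute and a shell command to move; the robot and the scene stay as the last step left them, time stands still between calls to the robot, and variables do not carry over. Pictures are saved under pics/ and viewed, and the job is handed in when it is done.

```bash
ls; mkdir -p pics
cat > h.py <<'E'
import numpy as np, cv2
from cell import monitor, vision, ticket
from scipy.spatial.transform import Rotation as R
def ray(cam,u,v):
    K=cam['mtx'];Rm=cv2.Rodrigues(np.array(cam['rvec'],float))[0];t=np.array(cam['tvec'],float).ravel()
    d=Rm.T@np.linalg.inv(K)@np.array([u,v,1.0]);c=-Rm.T@t
    return c,d/np.linalg.norm(d)
def onz(cam,u,v,z):
    c,d=ray(cam,u,v);s=(z-c[2])/d[2];return c+s*d
def proj(cam,p):
    return cv2.projectPoints(np.array([p],float),np.array(cam['rvec'],float),np.array(cam['tvec'],float),np.array(cam['mtx'],float),None)[0].ravel()
def save(im,name,s=1.5):
    cv2.imwrite('pics/'+name,cv2.resize(im[:,:,::-1],None,fx=s,fy=s,interpolation=cv2.INTER_CUBIC))
E
python3 - <<'E'
from h import *
print(monitor.get_state())
for n in('top','side','wrist'):
    c=vision.read_camera(n);save(c['image'],n+'0.png')
    print(n,c['mtx'],[c[k] for k in c if k not in('image','mtx')])
    if n!='wrist':print(ray(c,256,192))
E
```

```text
pics
{'clock': 0.0, 'q': array([ 1.00491817e+00,  2.45794620e-01,  1.55903452e+00,  3.65669134e-06,
        1.33871137e+00, -1.74081674e-01]), 'qvel': array([-2.61924377e-04,  9.92180029e-04,  7.69998632e-04,  3.49482574e-05,
        1.93777571e-03, -1.20682613e-03]), 'joint_torque': array([ 1.28644402e-03, -4.29503489e+01, -3.26138556e+01, -1.14787531e-04,
        5.24858362e-03, -7.24806029e-07]), 'eef_pos': array([247.87541178, 600.26605755, 230.18174912]), 'ee_rot': array([ 1.94647998e-01,  9.80872677e-01, -9.07385129e-04, -3.53828323e-04]), 'contact_force': array([ 0.61171835, -0.01333702, -0.59467615]), 'torque': array([-0.00481362, -0.00253773,  0.00939277]), 'width': 1.0008493510833836}
top [[477.25429925   0.         262.70878115]
 [  0.         477.25429925 188.15688083]
 [  0.           0.           1.        ]] [array([ 2.54513882, -1.50159944,  0.16314822]), array([-206.35769693,  472.60008004, 1879.76371148])]
(array([ 154.65558481, -145.47554868, 1937.61824427]), array([ 0.17215792,  0.10866415, -0.97905758]))
side [[435.51404798   0.         257.9770756 ]
 [  0.         435.51404798 193.01505115]
 [  0.           0.           1.        ]] [array([ 0.01249715, -2.87333163,  1.242809  ]), array([ 518.58576644,    6.65225895, 1482.07917951])]
(array([ 498.93138593, 1081.42597997, 1023.28855462]), array([ 0.01778837, -0.73018683, -0.68301594]))
wrist [[297.31863964   0.         253.78678414]
 [  0.         297.31863964 190.00826727]
 [  0.           0.           1.        ]] [array([[ 6.96317198e-04, -9.61211600e-01, -2.75811123e-01,
         7.00583471e+01],
       [ 9.99999342e-01,  9.20900142e-04, -6.84755408e-04,
         1.68663201e-01],
       [ 9.12189343e-04, -2.75810465e-01,  9.61211608e-01,
        -1.41114084e+02],
       [ 0.00000000e+00,  0.00000000e+00,  0.00000000e+00,
         1.00000000e+00]])]
```

View pics/top0.png

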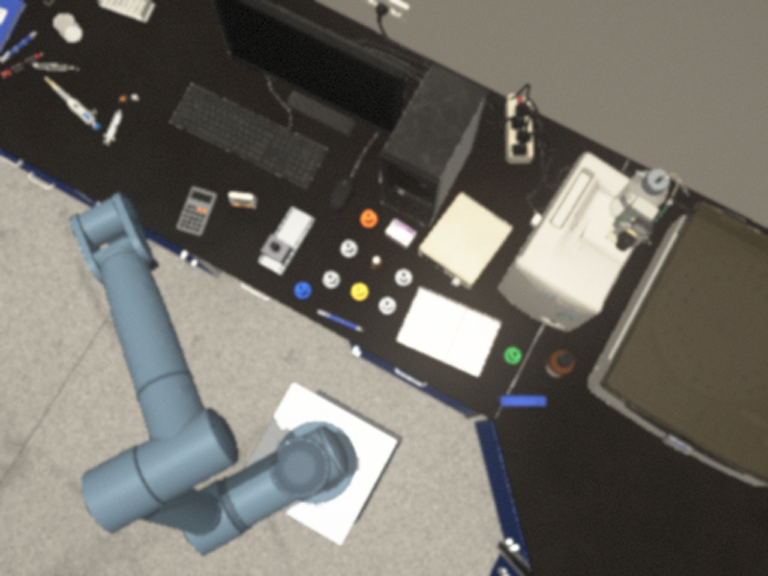

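View pics/side0.png

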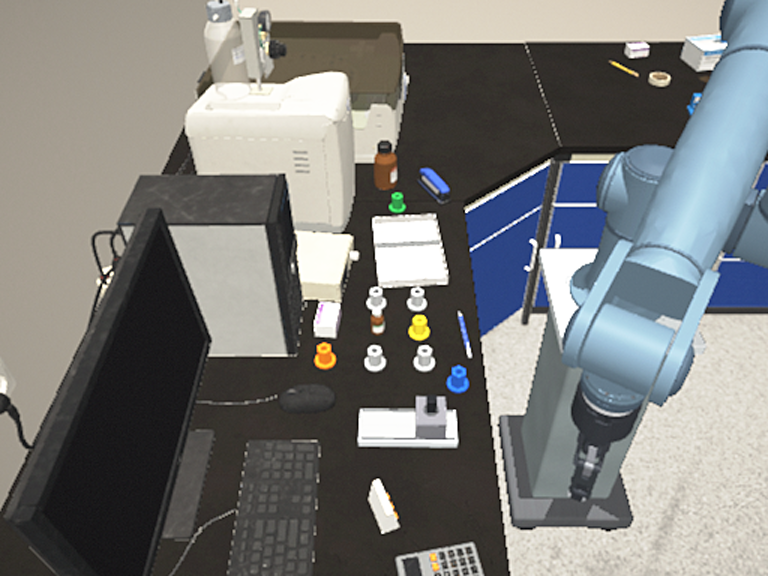

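View pics/wrist0.png

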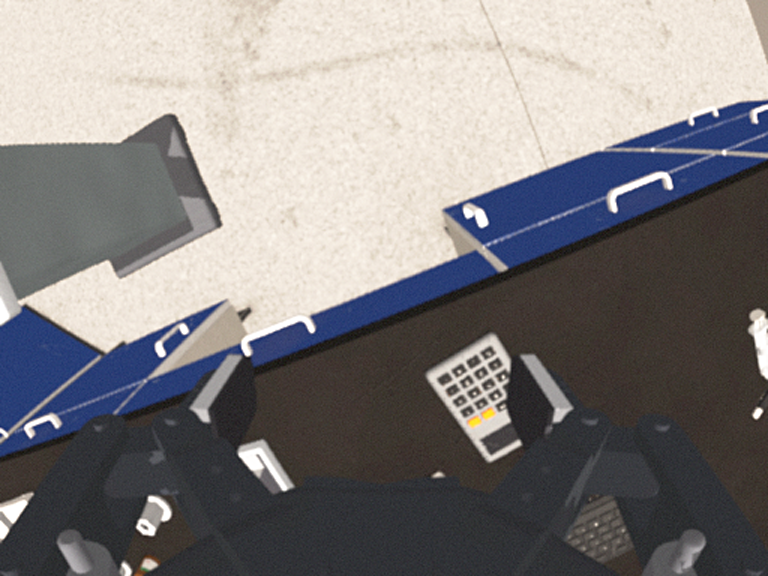

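The picture shows four grey sleeves in the top view at 1.5x pixels (349,248), (331,279), (403,277) and (388,305). The blue, yellow, orange and green ones are look-alikes. The gauge is at about (287,240) and the tray at (449,332). I'll confirm this in an enlarged crop.

Run:
```python
from h import *
c=vision.read_camera('top');np.save('top.npy',c,allow_pickle=True)
s=vision.read_camera('side');np.save('side.npy',s,allow_pickle=True)
save(c['image'][120:270,160:360],'topc.png',4); save(s['image'][130:320,220:330],'sidec.png',3.1)
save(s['image'][255:305,230:315],'sideg.png',8)
```

```text
(no output)
```

View pics/topc.png

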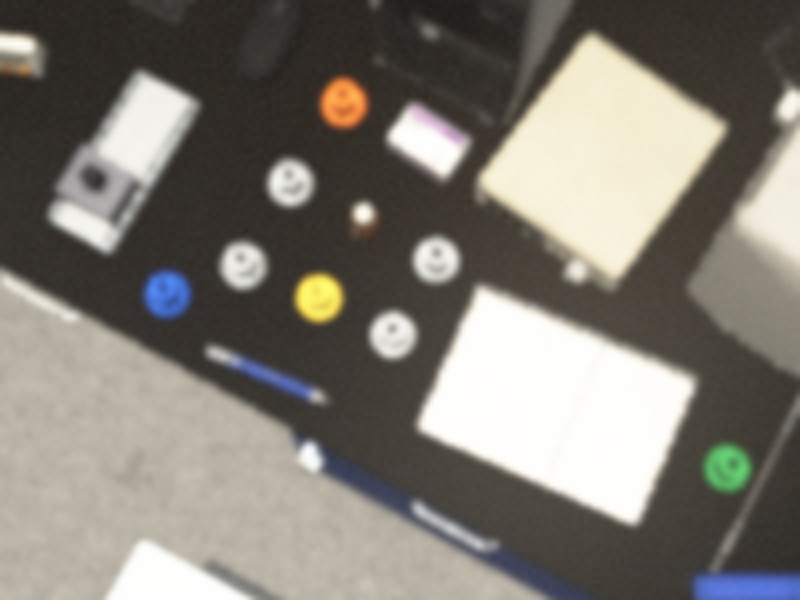

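View pics/sidec.png

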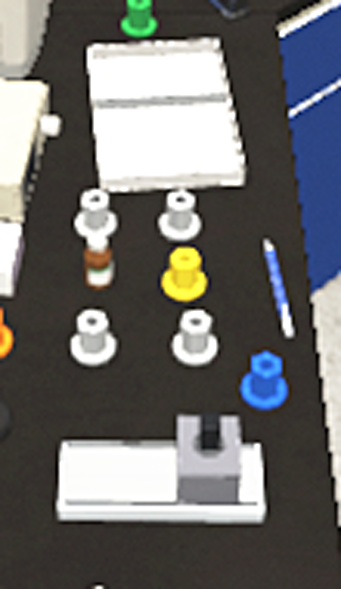

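View pics/sideg.png

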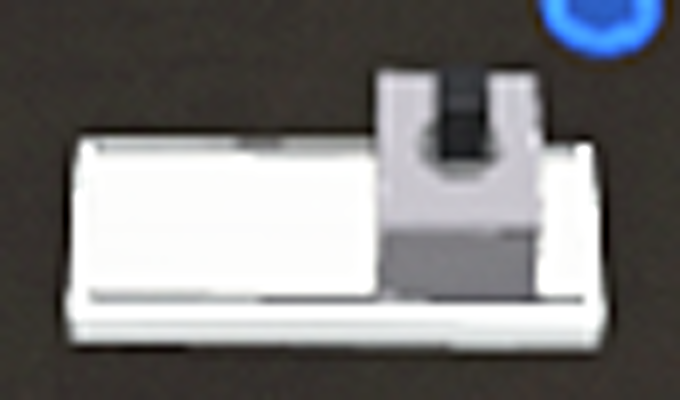

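Run:
```python
from h import *
c=np.load('top.npy',allow_pickle=True).item();s=np.load('side.npy',allow_pickle=True).item()
def blobs(cam,rect,z):
    im=cam['image'].astype(int);u0,v0,u1,v1=rect
    m=((im.min(2)>110)).astype(np.uint8);mm=np.zeros_like(m);mm[v0:v1,u0:u1]=m[v0:v1,u0:u1]
    cs,_=cv2.findContours(mm,cv2.RETR_EXTERNAL,cv2.CHAIN_APPROX_NONE)
    for k in cs:
        if cv2.contourArea(k)<15: continue
        x,y,w,h=cv2.boundingRect(k);M=cv2.moments(k)
        print((x,y,w,h),round(cv2.contourArea(k)),'cen',onz(cam,M['m10']/M['m00'],M['m01']/M['m00'],z).round(),'min rect',onz(cam,x+w/2-.5,y+h-.5-.5*w*0.7,z).round())
print('top');blobs(c,(205,150,280,212),8)
print('side');blobs(s,(240,185,300,250),5)
# gauge
print('gauge side z20', [onz(s,230+u/8,255+v/8,20).round() for u,v in((78,137),(70,302),(605,302),(595,145))])
print('bottom',[onz(s,230+u/8,255+v/8,0).round() for u,v in((72,347),(603,347))])
print('gauge top z20',[onz(c,160+u/4,120+v/4,20).round() for u,v in((140,70),(200,100),(110,253),(48,212))])
print('hoodtop side z65',[onz(s,230+u/8,255+v/8,65).round() for u,v in((377,72),(541,72),(540,228),(380,228))])
print('knob',onz(s,230+465/8,255+158/8,65).round(),onz(c,160+96/4,120+180/4,95).round())
print('tray top rim',[onz(c,160+u/4,120+v/4,22).round() for u,v in((482,287),(695,378),(635,524),(417,428))])
print('tray side rim',[onz(s,220+u/3.1,130+v/3.1,22).round() for u,v in((87,42),(219,38),(243,183),(98,187))])
```

```text
top
(212, 207, 8, 5) 16 cen [353. 180.   8.] min rect [353. 180.   8.]
(252, 197, 12, 13) 102 cen [456.  39.   8.] min rect [448.  36.   8.]
(270, 191, 10, 21) 92 cen [489. -28.   8.] min rect [472. -30.   8.]
(215, 180, 12, 13) 96 cen [445. 211.   8.] min rect [437. 205.   8.]
(263, 179, 12, 12) 99 cen [547.  38.   8.] min rect [540.  35.   8.]
(248, 170, 6, 6) 19 cen [554. 128.   8.] min rect [552. 127.   8.]
(227, 160, 12, 12) 92 cen [545. 211.   8.] min rect [539. 206.   8.]
(257, 150, 21, 15) 190 cen [652. 103.   8.] min rect [647. 101.   8.]
side
(275, 230, 15, 18) 177 cen [441. 204.   5.] min rect [443. 217.   5.]
(243, 230, 15, 18) 175 cen [542. 204.   5.] min rect [540. 217.   5.]
(248, 216, 8, 6) 26 cen [538. 120.   5.] min rect [538. 118.   5.]
(244, 185, 55, 27) 554 cen [487.   6.   5.] min rect [474.  -6.   5.]
gauge side z20 [array([566., 340.,  20.]), array([566., 408.,  20.]), array([385., 407.,  20.]), array([384., 342.,  20.])]
bottom [array([566., 413.,   0.]), array([385., 411.,   0.])]
gauge top z20 [array([572., 406.,  20.]), array([574., 334.,  20.]), array([388., 332.,  20.]), array([394., 411.,  20.])]
hoodtop side z65 [array([462., 345.,  65.]), array([406., 345.,  65.]), array([409., 409.,  65.]), array([462., 409.,  65.])]
knob [433. 381.  65.] [436. 364.  95.]
tray top rim [array([541., -20.,  22.]), array([ 563., -254.,   22.]), array([ 402., -269.,   22.]), array([382., -32.,  22.])]
tray side rim [array([ 559., -260.,   22.]), array([ 396., -268.,   22.]), array([382.,  -4.,  22.]), array([540.,   3.,  22.])]
```

```bash
cat >> h.py <<'E'
def plan(x,y,z,yaw_deg):
    s=monitor.get_state();Rm=R.from_quat(s['ee_rot']).as_matrix()
    d=Rm.T@(np.array([x,y,z])-s['eef_pos'])/1000
    cur=np.degrees(np.arctan2(Rm[1,0],Rm[0,0]));dy=(yaw_deg-cur+180)%360-180
    print('t',round(s['clock'],2),'at',s['eef_pos'].round(1),'yaw',cur.round(2),'q6',s['q'][5].round(2),'w',round(s['width'],3),'F',s['contact_force'].round(1),'tilt',np.degrees(np.arccos(-Rm[2,2])).round(2))
    print('shift',d.round(4),'spin',round(-np.radians(dy),4))
def wray(cam,st,u,v):
    K=cam['mtx'];x=(u-K[0,2])/K[0,0];y=(v-K[1,2])/K[1,1];r=np.hypot(x,y)
    d=np.array([x/r*np.sin(r),y/r*np.sin(r),np.cos(r)]) if r>1e-9 else np.array([0,0,1.])
    H=cam['hand_eye'];Rm=R.from_quat(st['ee_rot']).as_matrix()
    return Rm@H[:3,3]+st['eef_pos'],Rm@(H[:3,:3]@d)
def wonz(cam,st,u,v,z):
    c,d=wray(cam,st,u,v);return c+(z-c[2])/d[2]*d
def wproj(cam,st,p):
    H=cam['hand_eye'];Rm=R.from_quat(st['ee_rot']).as_matrix()
    t=Rm.T@(np.array(p,float)-st['eef_pos']);q=H[:3,:3].T@(t-H[:3,3])
    a=np.arctan2(np.hypot(q[0],q[1]),q[2]);n=q[:2]/np.hypot(q[0],q[1]);K=cam['mtx']
    return np.array([K[0,2]+K[0,0]*a*n[0],K[1,2]+K[1,1]*a*n[1]])
def grab(name,s=1.5):
    st=monitor.get_state();c=vision.read_camera('wrist')
    save(c['image'],name,s);np.save('w.npy',dict(st=st,c=c),allow_pickle=True);return c,st
def loadw():
    d=np.load('w.npy',allow_pickle=True).item();return d['c'],d['st']
E
python3 -c "
from h import *
plan(435,375,190,180)"
```

```text
t 0.25 at [248.  600.5 230.8] yaw 157.55 q6 -0.17 w 1.004 F [-0.3  0.4 -0.3] tilt 0.05
shift [-0.2589 -0.137   0.0408] spin -0.3918
```

```bash
python3 -m crank '[[[100,-0.259,-0.137,0.04,-0.392],[100,-0.259,-0.137,0.04,-0.392],[100,-0.259,-0.137,0.04,-0.392],[100,-0.259,-0.137,0.04,-0.392],[100,-0.259,-0.137,0.04,-0.392]]]' 30; python3 -c "
from h import *
plan(435,375,190,180)"
```

```text
clock: 0.75
eef_pos: [405.1, 411.1, 197.7]
ee_rot: [-0.0, 1.0, 0.0, 0.0]
contact_force: [-0.1, -0.4, 0.7]
width: 0.996
t 0.75 at [405.1 411.1 197.7] yaw -179.96 q6 -0.97 w 0.996 F [-0.1 -0.4  0.7] tilt 0.02
shift [-0.0299 -0.0361  0.0077] spin 0.0006
```

```bash
python3 -m crank '[[[100,-0.03,-0.036,0.008,0],[100,-0.03,-0.036,0.008,0],[100,-0.03,-0.036,0.008,0]]]' ; python3 -c "
from h import *
plan(435,375,190,180)
grab('w1.png')"
```

```text
clock: 1.05
eef_pos: [434.7, 375.9, 189.7]
ee_rot: [0.001, 1.0, -0.0, -0.0]
contact_force: [0.5, 0.0, -1.2]
width: 1.004
t 1.05 at [434.7 375.9 189.7] yaw 179.88 q6 -1.05 w 1.004 F [ 0.5  0.  -1.2] tilt 0.04
shift [-0.0003 -0.0009 -0.0003] spin -0.0021
```

View pics/w1.png

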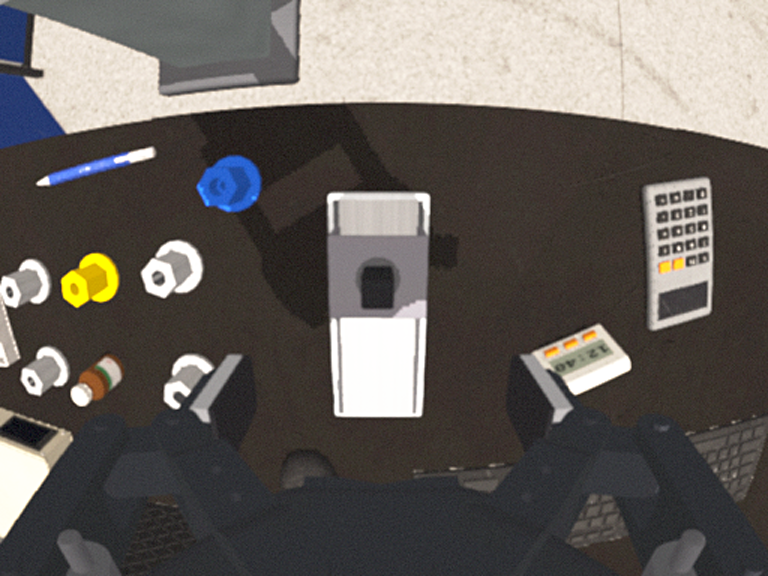

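The hood knob's top is at 1.5x pixel (377,288), and the gauge's corners are near (328,193), (430,193), (422,416) and (335,416). The timer and two sleeves are also in view.

Run:
```python
from h import *
c,st=loadw()
im=c['image'].astype(int)
g=im.mean(2)
# knob
m=((g<60)).astype(np.uint8);mm=np.zeros_like(m);mm[165:215,230:275]=m[165:215,230:275]
n,l,s,cen=cv2.connectedComponentsWithStats(mm)
for i in range(1,n):
    if s[i][4]>30: print('knob comp',s[i],cen[i],wonz(c,st,*cen[i],99))
for nm,z,P in(('gauge',20,((328,193),(430,193),(422,416),(335,416))),('hood',65,((329,236),(429,236),(428,318),(331,318)))):
    print(nm,[wonz(c,st,u/1.5-.17,v/1.5-.17,z).round(1) for u,v in P])
```

```text
knob comp [241 177  22  29 561] [251.30481283 191.16755793] [432.0241293  373.89714269  99.        ]
gauge [array([386.7, 339. ,  20. ]), array([386.8, 410.1,  20. ]), array([565.1, 409.3,  20. ]), array([565.1, 338. ,  20. ])]
hood [array([409.7, 344.5,  65. ]), array([409.8, 405. ,  65. ]), array([462.5, 405.8,  65. ]), array([462.4, 344. ,  65. ])]
```

```bash
python3 -m crank '[[[60,-0.001,-0.002,0.06,0],[60,-0.001,-0.002,0.119,0],[60,-0.001,-0.002,0.119,0],[60,-0.001,-0.002,0.119,0]]]'; python3 -m crank '[[[0,0,0,0,0],[0,0,0,0,0],[0,0,0,0,0],[0,0,0,0,0],[0,0,0,0,0]]]' 30;  python3 -c "
from h import *
plan(536,374,70,180)"
```

```text
clock: 1.5
eef_pos: [431.7, 374.5, 67.3]
ee_rot: [-0.001, 1.0, -0.002, -0.003]
contact_force: [-0.2, 0.1, 0.1]
width: 0.598
clock: 2.0
eef_pos: [436.5, 373.9, 73.6]
ee_rot: [-0.0, 1.0, -0.001, 0.001]
contact_force: [-1.5, -8.3, 6.4]
width: 0.201
t 2.0 at [436.5 373.9  73.6] yaw -179.96 q6 -1.06 w 0.201 F [-1.5 -8.3  6.4] tilt 0.18
shift [-0.0995  0.      0.0039] spin 0.0007
```

```bash
python3 -m crank '[[[0,-0.02,0,0,0],[0,-0.04,0,0,0],[0,-0.06,0,0,0],[0,-0.075,0,0,0],[0,-0.088,0,0,0]]]'; python3 -m crank '[[[0,-0.004,0,0,0],[0,-0.008,0,0,0],[0,-0.008,0,0,0],[0,-0.008,0,0,0]]]'
```

```text
clock: 2.5
eef_pos: [525.2, 373.3, 73.7]
ee_rot: [-0.0, 1.0, -0.001, 0.001]
contact_force: [-2.5, -9.5, 5.2]
width: 0.203
clock: 2.9
eef_pos: [532.5, 373.3, 73.7]
ee_rot: [-0.0, 1.0, -0.002, 0.001]
contact_force: [-1.9, -10.2, 5.5]
width: 0.204
```

```bash
python3 -m crank '[[[0,-0.003,0,0,0],[0,-0.003,0,0,0],[0,-0.003,0,0,0]]]'; python3 -m crank '[[[60,0.002,0,0,0],[60,0.002,0,0,0],[60,0.002,0,0,0]]]';python3 -m crank '[[[60,0.02,0,-0.05,0],[60,0.09,0,-0.12,0],[100,0.09,0,-0.12,0],[100,0.09,0,-0.12,0]]]'; python3 -c "
from h import *
plan(536,374,70,180)
grab('w2.png')"
```

```text
clock: 3.2
eef_pos: [532.6, 373.3, 73.6]
ee_rot: [-0.0, 1.0, -0.002, -0.003]
contact_force: [-13.1, -12.0, 13.1]
width: 0.209
clock: 3.5
eef_pos: [533.0, 375.3, 72.2]
ee_rot: [-0.0, 1.0, 0.001, 0.001]
contact_force: [-0.1, -0.6, -0.9]
width: 0.603
clock: 3.9
eef_pos: [442.2, 376.9, 197.3]
ee_rot: [-0.001, 1.0, 0.003, 0.004]
contact_force: [1.0, -0.4, 0.3]
width: 0.913
t 3.9 at [442.2 376.9 197.3] yaw -179.85 q6 -1.06 w 0.913 F [ 1.  -0.4  0.3] tilt 0.58
shift [-0.0927 -0.0038  0.1281] spin 0.0027
```

View pics/w2.png

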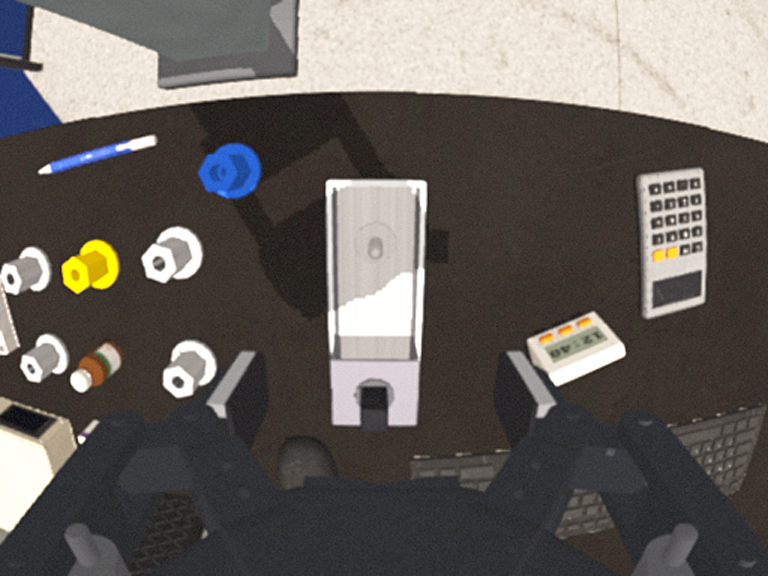

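The hood reached its stop: the force rose to 13 N. The bare pin shows at 1.5x pixel (375,243). Next I'll measure the pin precisely with the arm settled.

```bash
python3 -m crank '[[[100,-0.012,-0.003,0.027,0],[100,-0.012,-0.003,0.027,0],[100,-0.012,-0.003,0.027,0],[100,-0.012,-0.003,0.027,0]]]'
python3 - <<'E'
from h import *
plan(0,0,0,180)
c,st=grab('w3.png')
save(c['image'][100:290,160:330],'w3c.png',4)
E
```

```text
clock: 4.35
eef_pos: [454.5, 371.8, 164.0]
ee_rot: [0.0, 1.0, -0.0, -0.0]
contact_force: [-0.0, 0.2, 0.4]
width: 1.001
t 4.35 at [454.5 371.8 164. ] yaw 179.99 q6 -1.08 w 1.001 F [-0.   0.2  0.4] tilt 0.02
shift [ 0.4544 -0.3718  0.1641] spin -0.0001
```

View pics/w3c.png

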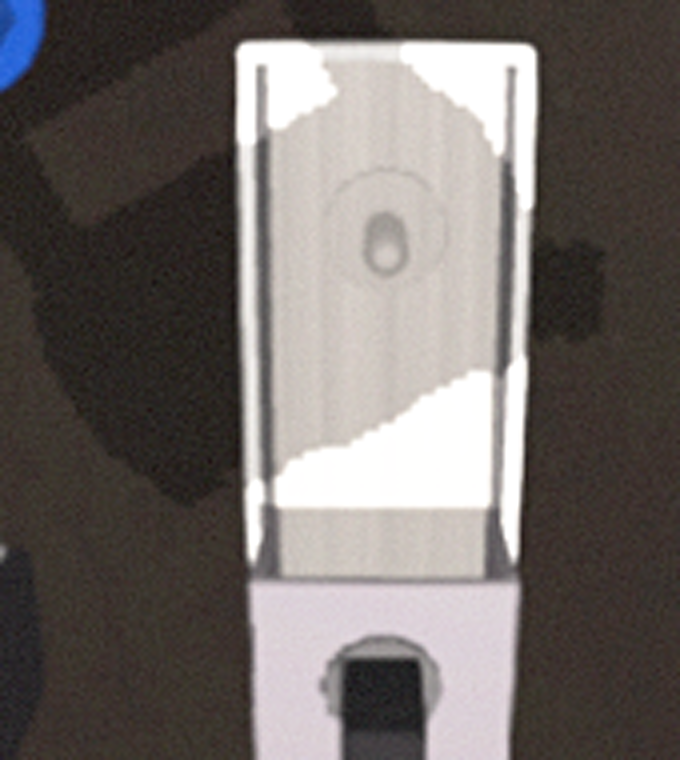

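The shoulder's circle is centred at crop pixel (386,229) and the pin's tip at (386,258).

Run:
```python
from h import *
c,st=loadw()
f=lambda u,v,z:wonz(c,st,160+u/4-.38,100+v/4-.38,z).round(1)
print('seat',f(386,229.5,23),[f(325,229,23),f(447,229,23),f(386,168,23),f(386,291,23)])
print('tip',f(386,257,57)); print('corners z20',f(238,45,20),f(535,45,20))
```

```text
seat [432.3 374.   23. ] [array([432.2, 359.3,  23. ]), array([432.2, 388.7,  23. ]), array([417.5, 374. ,  23. ]), array([447.5, 374. ,  23. ])]
tip [432.5 373.8  57. ]
corners z20 [387.9 338.7  20. ] [387.7 409.5  20. ]
```

```bash
python3 -m crank '[[[100,-0.008,-0.05,0,0],[100,-0.008,-0.1,0,0],[100,-0.008,-0.162,0,0],[100,-0.008,-0.162,0,0],[100,-0.008,-0.162,0,0]]]'
python3 - <<'E'
from h import *
plan(0,0,0,180)
c,st=grab('w4.png')
E
```

```text
clock: 4.9
eef_pos: [462.8, 208.6, 164.7]
ee_rot: [0.001, 1.0, 0.0, 0.001]
contact_force: [0.8, 1.0, -0.3]
width: 1.002
t 4.9 at [462.8 208.6 164.7] yaw 179.84 q6 -1.37 w 1.002 F [ 0.8  1.  -0.3] tilt 0.08
shift [ 0.4624 -0.21    0.164 ] spin -0.0029
```

View pics/w4.png

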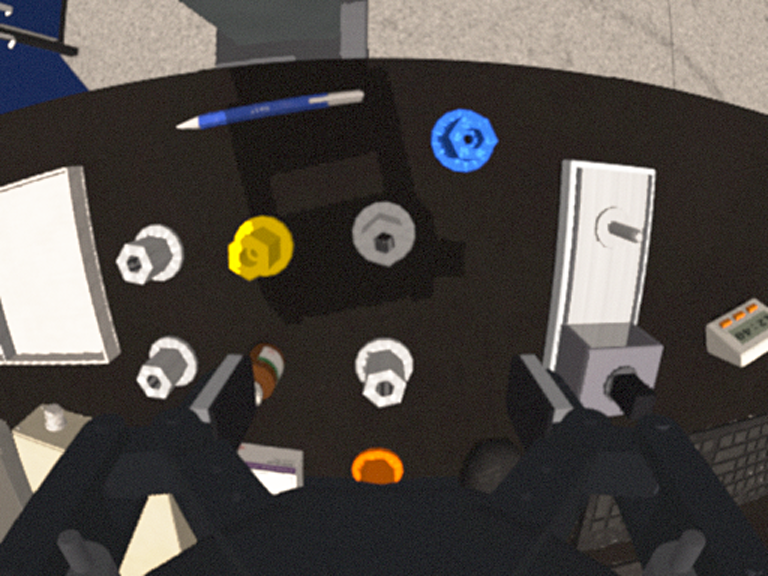

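The grey sleeves are at 1.5x pixels A (384,235), B (384,372), C (150,255) and D (165,367). Yellow (260,248) and blue (464,140) are decoys. Here is the crop of A, with the others tiled beside it.

Run:
```python
from h import *
c,st=loadw();im=c['image']
t=[im[125:185,226:286],im[220:280,226:286],im[140:200,75:135],im[215:275,85:145]]
t=np.hstack([np.vstack(t[:2]),np.vstack(t[2:])])
save(t,'w4c.png',5)
```

```text
(no output)
```

View pics/w4c.png

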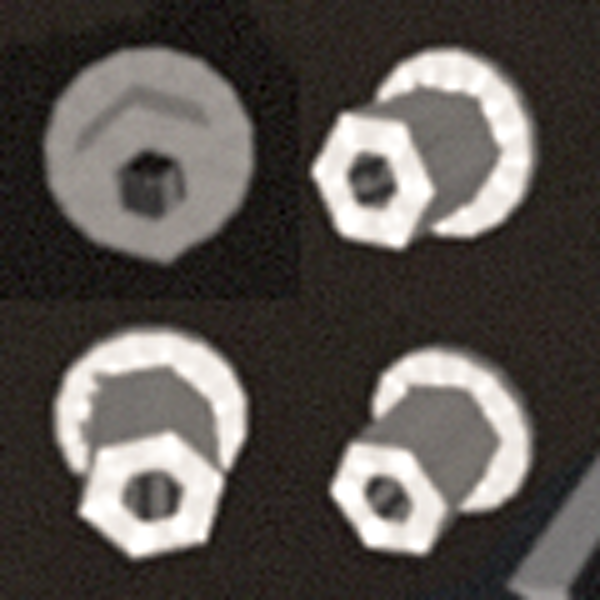

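```bash
cat >> h.py <<'E'
def hexfit(c,st,pts,f,z=40):
    W=np.array([wonz(c,st,*f(u,v),z)[:2] for u,v in pts]);cen=W.mean(0) if len(pts)==6 else (W[0] )
    d=(W-cen) if len(pts)==6 else (W[1:]-cen)
    a=np.arctan2(d[:,1],d[:,0]);ph=np.degrees(np.angle(np.exp(6j*a).mean())/6)
    fl=(ph+30)%60
    print('centre',cen.round(1),'r',np.hypot(*d.T).round(1),'vertex',ph.round(1),'flat normal mod60',fl.round(1),'-> tool-y yaw options: tool yaw',((fl-90)%60+120).round(1),((fl-90)%60+180).round(1),((fl-90)%60+60).round(1))
E
python3 - <<'E'
from h import *
c,st=loadw()
def F(ou,ov,tu,tv): return lambda u,v:(ou+(u-tu)/5-.4,ov+(v-tv)/5-.4)
hexfit(c,st,[(150,186),(165,262)],F(226,125,0,0)); print('A fl',wonz(c,st,*F(226,125,0,0)(149,150),5))
hexfit(c,st,[(165,432),(222,475),(210,540),(135,557),(80,512),(97,447)],F(226,220,0,300)); print(wonz(c,st,*F(226,220,0,300)(151,420),5))
hexfit(c,st,[(350,112),(415,122),(435,187),(405,248),(338,235),(312,172)],F(75,140,300,0));
hexfit(c,st,[(365,440),(418,445),(447,507),(420,555),(360,550),(330,488)],F(85,215,300,300))
E
```

```text
centre [442.5 210.4] r [14.5] vertex 10.9 flat normal mod60 40.9 -> tool-y yaw options: tool yaw 130.9 190.9 70.9
A fl [441.55954461 210.37466741   5.        ]
centre [541.6 210.7] r [14.7 14.9 16.3 15.4 15.2 15.5] vertex -12.9 flat normal mod60 17.1 -> tool-y yaw options: tool yaw 167.1 227.1 107.1
[541.85935101 210.76818976   5.        ]
centre [453.4  40.7] r [14.9 16.5 14.7 15.5 16.3 16.1] vertex 18.9 flat normal mod60 48.9 -> tool-y yaw options: tool yaw 138.9 198.9 78.9
centre [543.4  39.7] r [14.7 17.5 14.9 15.  18.4 15.8] vertex 21.2 flat normal mod60 51.2 -> tool-y yaw options: tool yaw 141.2 201.2 81.2
```

```bash
python3 -c "
from h import *
plan(442.3,210.4,70,130.9)"
```

```text
t 4.95 at [462.8 209.8 164.7] yaw 179.93 q6 -1.37 w 0.998 F [ 1.2  1.1 -0.1] tilt 0.09
shift [0.0206 0.0005 0.0946] spin 0.8558
```

```bash
python3 -m crank '[[[65,0.021,0,0.02,0.856],[65,0.021,0,0.04,0.856],[65,0.021,0,0.05,0.856],[65,0.021,0,0.06,0.856],[65,0.021,0,0.06,0.856]]]'; python3 -m crank '[[[65,0,0,0,0.12],[65,0,0,0,0.12],[65,0,0,0,0.12]]]'
python3 - <<'E'
from h import *
plan(442.3,210.4,70,130.9)
c,st=grab('w5.png')
p=wproj(c,st,[442.3,210.4,40]);print(p)
u,v=p.astype(int);save(c['image'][max(0,v-60):v+60,u-70:u+70],'w5c.png',5)
print(u-70,max(0,v-60))
E
```

```text
clock: 5.45
eef_pos: [440.2, 211.3, 102.6]
ee_rot: [0.368, 0.93, -0.0, -0.001]
contact_force: [-0.2, -0.6, 0.2]
width: 0.649
clock: 5.75
eef_pos: [441.4, 210.9, 104.2]
ee_rot: [0.419, 0.908, 0.0, 0.0]
contact_force: [0.2, 0.2, 0.2]
width: 0.647
t 5.75 at [441.4 210.9 104.2] yaw 130.41 q6 -0.49 w 0.647 F [0.2 0.2 0.2] tilt 0.03
shift [-0.001   0.0003  0.0342] spin -0.0086
[254.2072175  205.92470827]
184 145
```

View pics/w5c.png

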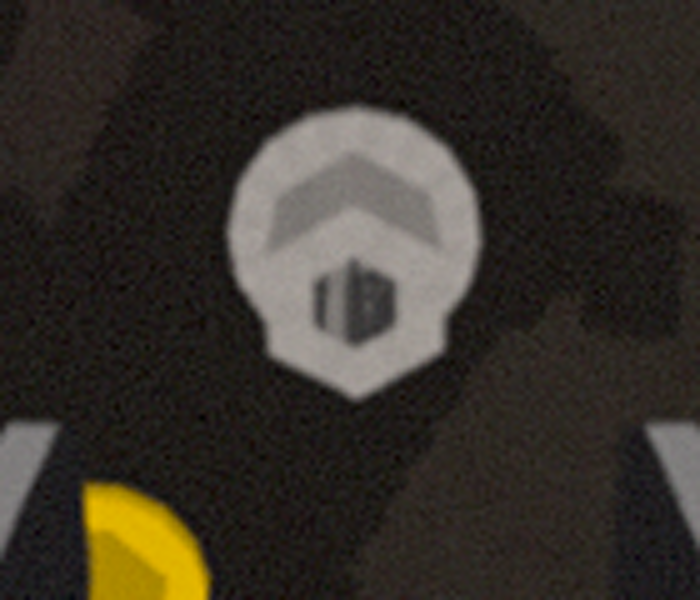

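Seen along the tool axis, A's hex is symmetric about crop pixel (354,302) with its side flats vertical, so the jaws are aligned with it.

Run:
```python
from h import *
c,st=loadw()
f=lambda u,v:(184+u/5-.4,145+v/5-.4)
hexfit(c,st,[(353,208),(440,250),(443,350),(357,400),(268,352),(265,250)],f)
print(wonz(c,st,*f(355,231),5))
plan(442.5,210.5,9,130.6)
```

```text
centre [442.1 211. ] r [14.3 14.8 15.  15.4 14.9 15.2] vertex 11.3 flat normal mod60 41.3 -> tool-y yaw options: tool yaw 131.3 191.3 71.3
[441.6994667  211.64599904   5.        ]
t 5.8 at [441.4 210.6 104.1] yaw 130.36 q6 -0.49 w 0.651 F [-0.6  0.3 -0.2] tilt 0.03
shift [-0.0008  0.0007  0.0951] spin -0.0041
```

```bash
python3 -m crank '[[[65,0,0.001,0.04,-0.013],[65,0,0.001,0.07,-0.013],[65,0,0.001,0.095,-0.013],[65,0,0.001,0.095,-0.013],[65,0,0.001,0.095,-0.013]]]'; python3 -m crank '[[[0,0,0,0,0],[0,0,0,0,0],[0,0,0,0,0],[0,0,0,0,0],[0,0,0,0,0]]]' 40; python3 -c "
from h import *
plan(442,211,9,131)"
```

```text
clock: 6.3
eef_pos: [442.2, 210.6, 9.3]
ee_rot: [0.415, 0.91, -0.0, -0.0]
contact_force: [1.3, -0.2, 0.1]
width: 0.65
clock: 6.8
eef_pos: [443.5, 210.8, 10.5]
ee_rot: [0.415, 0.91, 0.001, 0.001]
contact_force: [-0.4, -0.4, 5.9]
width: 0.299
t 6.8 at [443.5 210.8  10.5] yaw 130.92 q6 -0.5 w 0.299 F [-0.4 -0.4  5.9] tilt 0.18
shift [ 0.0012 -0.001   0.0015] spin -0.0014
```

```bash
python3 -m crank '[[[0,0,0,-0.04,0],[0,0,0,-0.08,0],[0,0,0,-0.1,0],[0,0,0,-0.1,0]]]'; python3 -c "
from h import *
plan(432.4,373.9,110,131)
c,st=grab('w6.png');save(c['image'][120:320,170:340],'w6c.png',4)"
```

```text
clock: 7.2
eef_pos: [444.4, 210.9, 112.4]
ee_rot: [0.415, 0.91, 0.002, 0.003]
contact_force: [0.3, 0.6, -1.2]
width: 0.3
t 7.2 at [444.4 210.9 112.4] yaw 130.92 q6 -0.5 w 0.3 F [ 0.3  0.6 -1.2] tilt 0.43
shift [0.131  0.0976 0.0026] spin -0.0014
```

View pics/w6c.png

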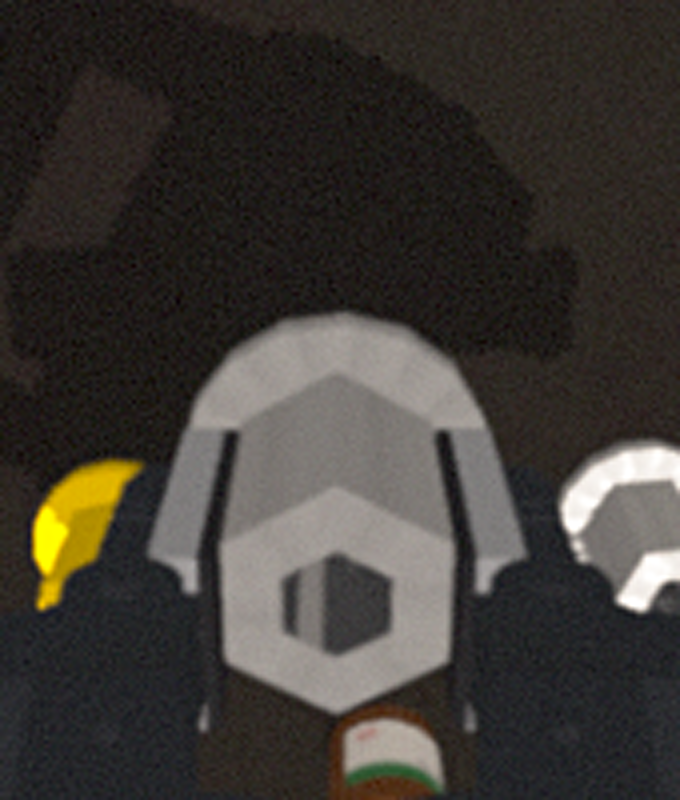

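The sleeve is held upright. Its top hex is centred at crop pixel (338,600), from which I can work out its offset in the tool frame.

```bash
cat >> h.py <<'E'
def heldoff(c,u,v,h):
    st=dict(ee_rot=[0,0,0,1],eef_pos=np.zeros(3))
    return wonz(c,st,u,v,-h)
E
python3 - <<'E'
from h import *
c,st=loadw()
f=lambda u,v:(170+u/4-.38,120+v/4-.38)
V=[(337,487),(455,543),(449,660),(340,714),(224,662),(220,545)]
P=np.array([heldoff(c,*f(*p),29.5) for p in V]);print(P.mean(0),P.round(1).tolist())
E
```

```text
[  1.31911828   0.216803   -29.5       ] [[15.9, 0.2, -29.5], [9.1, 12.7, -29.5], [-6.0, 12.7, -29.5], [-13.6, 0.5, -29.5], [-6.3, -12.5, -29.5], [8.9, -12.3, -29.5]]
```

```bash
python3 -c "
from h import *
plan(433.2+36,372.9-42,115,131)"
```

```text
t 7.25 at [442.8 210.5 110. ] yaw 130.91 q6 -0.5 w 0.296 F [ 0.2 -0.3 -0.8] tilt 0.18
shift [ 0.0737  0.0988 -0.0048] spin -0.0016
```

```bash
python3 -m crank '[[[0,0.02,0.03,-0.005,0],[0,0.05,0.07,-0.005,0],[0,0.074,0.099,-0.005,0],[0,0.074,0.099,-0.005,0],[0,0.074,0.099,-0.005,0]]]'; python3 -c "
from h import *
plan(433.2,372.9,90,131)
c,st=grab('w7.png');save(c['image'][90:280,150:350],'w7c.png',4)"
```

```text
clock: 7.75
eef_pos: [466.8, 330.9, 111.3]
ee_rot: [0.415, 0.91, -0.002, -0.001]
contact_force: [0.1, -0.5, -1.0]
width: 0.294
t 7.75 at [466.8 330.9 111.3] yaw 130.99 q6 -0.3 w 0.294 F [ 0.1 -0.5 -1. ] tilt 0.27
shift [0.0537 0.0023 0.0213] spin -0.0001
```

View pics/w7c.png

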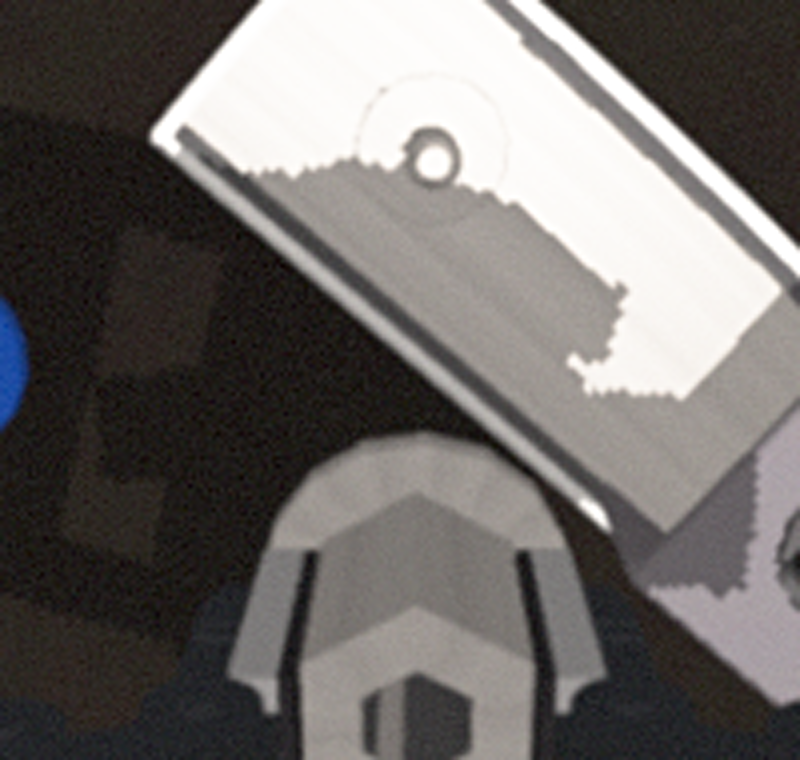

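Run:
```python
from h import *
c,st=loadw()
f=lambda u,v:(150+u/4-.38,90+v/4-.38)
t=wonz(c,st,*f(434.5,160),57);s=wonz(c,st,*f(433,150.5),23)
print(t,s)
Rm=R.from_quat(st['ee_rot']).as_matrix()
print('rel tool',Rm.T@(t-st['eef_pos']),Rm.T@(s-st['eef_pos']))
plan(*(t[:2]-Rm[:2,0]*1.25-Rm[:2,1]*0.2),90,131)
```

```text
[432.60920685 374.28475256  57.        ] [433.10740543 373.73998268  23.        ]
rel tool [55.10986539  2.92177415 54.31893255] [54.33507948  3.09582709 88.31767353]
t 7.8 at [466.9 330.3 111.6] yaw 130.92 q6 -0.3 w 0.296 F [-0.4 -0.2 -1.3] tilt 0.25
shift [0.0545 0.0028 0.0216] spin -0.0013
```

```bash
python3 -m crank '[[[0,0.025,0.002,0.01,0],[0,0.0535,0.003,0.02,0],[0,0.0535,0.003,0.02,0],[0,0.0535,0.003,0.02,0]]]';  python3 -c "
from h import *
plan(433.3,373.2,60,131)"; python3 -m crank '[[[0,0,0,0.01,0],[0,0,0,0.02,0],[0,0,0,0.028,0],[0,0,0,0.028,0]]]';  python3 -c "
from h import *
plan(433.3,373.2,50,131)"
```

```text
clock: 8.2
eef_pos: [434.9, 372.3, 92.9]
ee_rot: [0.415, 0.91, -0.001, -0.0]
contact_force: [0.7, 1.3, -0.7]
width: 0.296
t 8.2 at [434.9 372.3  92.9] yaw 130.9 q6 -0.2 w 0.296 F [ 0.7  1.3 -0.7] tilt 0.12
shift [ 0.0017 -0.0006  0.033 ] spin -0.0017
clock: 8.6
eef_pos: [434.7, 372.5, 64.0]
ee_rot: [0.416, 0.909, -0.001, -0.001]
contact_force: [-0.1, 0.8, -0.8]
width: 0.298
t 8.6 at [434.7 372.5  64. ] yaw 130.87 q6 -0.2 w 0.298 F [-0.1  0.8 -0.8] tilt 0.2
shift [ 0.0015 -0.0006  0.014 ] spin -0.0023
```

```bash
python3 -m crank '[[[0,0.001,0,0,0],[0,0.001,0,0.004,0],[0,0.001,0,0.008,0],[0,0.001,0,0.012,0],[0,0.001,0,0.012,0]]]';  python3 -m crank '[[[0,0,0,0.003,0],[0,0,0,0.006,0],[0,0,0,0.006,0]]]'
```

```text
clock: 9.1
eef_pos: [434.5, 374.0, 53.0]
ee_rot: [0.415, 0.91, -0.0, -0.0]
contact_force: [-0.8, -1.5, -2.2]
width: 0.298
clock: 9.4
eef_pos: [434.5, 374.0, 47.2]
ee_rot: [0.415, 0.91, -0.0, -0.0]
contact_force: [-2.0, -2.0, -3.0]
width: 0.296
```

```bash
python3 -m crank '[[[0,0,0,0.004,0],[0,0,0,0.008,0],[0,0,0,0.012,0],[0,0,0,0.012,0]]]';  python3 -m crank '[[[0,0,0,0.002,0],[0,0,0,0.004,0],[0,0,0,0.004,0]]]'
```

```text
clock: 9.8
eef_pos: [434.5, 374.0, 35.2]
ee_rot: [0.415, 0.91, -0.0, -0.0]
contact_force: [-3.5, -1.5, -3.0]
width: 0.299
clock: 10.1
eef_pos: [434.5, 374.0, 33.1]
ee_rot: [0.415, 0.91, -0.001, -0.001]
contact_force: [-9.0, -5.4, 10.1]
width: 0.3
```

A seated fully: TCP z is 33 mm, which puts the foot on the shoulder, with 10 N of contact. A is good. I'll lift it off and go to the tray.

```bash
python3 -m crank '[[[0,0,0,-0.03,0],[0,0,0,-0.06,0],[0,0,0,-0.1,0],[0,0,0,-0.1,0]]]'; python3 -c "
from h import *
plan(420,120,150,180)"
```

```text
clock: 10.5
eef_pos: [439.8, 377.1, 139.4]
ee_rot: [0.415, 0.91, 0.006, 0.005]
contact_force: [1.9, 0.3, -0.1]
width: 0.299
t 10.5 at [439.8 377.1 139.4] yaw 130.91 q6 -0.2 w 0.299 F [ 1.9  0.3 -0.1] tilt 0.91
shift [-0.1814 -0.1832 -0.0129] spin -0.8568
```

```bash
python3 -m crank '[[[0,-0.03,-0.03,-0.02,0],[0,-0.07,-0.07,-0.02,0],[0,-0.11,-0.11,-0.02,0],[0,-0.15,-0.15,-0.02,0],[0,-0.181,-0.183,-0.02,0]]]';python3 -c "
from h import *
plan(435,-30,150,180)"
```

```text
clock: 11.0
eef_pos: [417.0, 130.9, 152.2]
ee_rot: [0.415, 0.91, 0.001, 0.001]
contact_force: [1.1, -0.9, -0.4]
width: 0.3
t 11.0 at [417.  130.9 152.2] yaw 130.95 q6 -0.67 w 0.3 F [ 1.1 -0.9 -0.4] tilt 0.19
shift [-0.1333 -0.0919  0.0022] spin -0.8561
```

```bash
python3 -m crank '[[[0,-0.03,-0.02,0,-0.15],[0,-0.06,-0.04,0,-0.3],[0,-0.09,-0.06,0,-0.45],[0,-0.12,-0.09,0,-0.6],[0,-0.133,-0.092,0,-0.75]]]';python3 -m crank '[[[0,0,0,0,-0.11],[0,0,0,0,-0.11],[0,0,0,0,-0.11]]]'; python3 -c "
from h import *
plan(435,-30,150,180)
c,st=grab('w8.png')"
```

```text
clock: 11.5
eef_pos: [434.6, -30.9, 152.2]
ee_rot: [0.081, 0.997, -0.001, 0.001]
contact_force: [0.5, -0.1, -1.3]
width: 0.295
clock: 11.8
eef_pos: [434.4, -28.2, 151.9]
ee_rot: [0.029, 1.0, -0.0, 0.001]
contact_force: [0.1, 1.2, -0.5]
width: 0.294
t 11.8 at [434.4 -28.2 151.9] yaw 176.73 q6 -1.84 w 0.294 F [ 0.1  1.2 -0.5] tilt 0.06
shift [-0.0007 -0.0018  0.0019] spin -0.0571
```

View pics/w8.png

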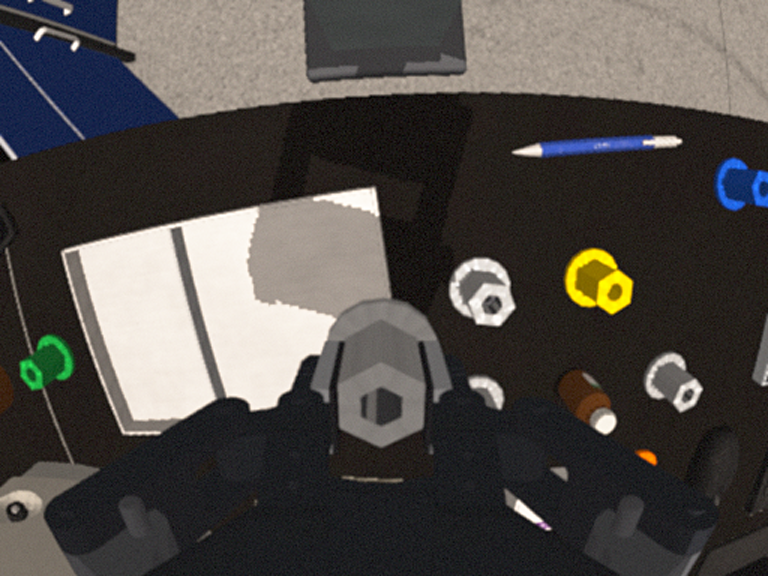

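The tray's rim corners are at 1.5x pixels (376,188), (62,252) and (122,433), and the divider's near end is at (177,228).

Run:
```python
from h import *
c,st=loadw()
f=lambda u,v,z=22:wonz(c,st,u/1.5-.17,v/1.5-.17,z)[:2]
a,b,d=f(376,188),f(62,252),f(122,433);dv=f(177,229,21)
print(a,b,d,dv,np.linalg.norm(a-b),np.linalg.norm(b-d))
yax=(a-b)/np.linalg.norm(a-b);xax=(d-b)/np.linalg.norm(d-b)
print(np.degrees(np.arctan2(*yax[::-1]))-90,np.degrees(np.arctan2(*xax[::-1])))
cen=(a+d)/2;print('centre',cen)
t=np.radians(((np.degrees(np.arctan2(*yax[::-1]))-90)+np.degrees(np.arctan2(*xax[::-1])))/2)
ex=np.array([np.cos(t),np.sin(t)]);ey=np.array([-np.sin(t),np.cos(t)])
print('t',np.degrees(t));
for n,y0 in(('L',49.5),('S',-69.5)):
  for p in((0,0),(-35,25),(35,25),(35,-25),(-35,-25),(-35,0),(35,0)):
    print(n,p,(cen+ex*p[0]+ey*(y0+p[1])).round(0))
```

```text
[381.05556442 -28.17268847] [ 402.86395172 -266.17436583] [ 559.27010839 -253.68433599] [ 396.31827009 -161.0925471 ] 238.99875351849545 156.90406842985078
5.23546281369822 4.565744809101942
centre [ 470.16283641 -140.92851223]
t 4.900603811400082
L (0, 0) [466. -92.]
L (-35, 25) [429. -70.]
L (35, 25) [499. -64.]
L (35, -25) [ 503. -114.]
L (-35, -25) [ 433. -120.]
L (-35, 0) [431. -95.]
L (35, 0) [501. -89.]
S (0, 0) [ 476. -210.]
S (-35, 25) [ 439. -188.]
S (35, 25) [ 509. -182.]
S (35, -25) [ 513. -232.]
S (-35, -25) [ 443. -238.]
S (-35, 0) [ 441. -213.]
S (35, 0) [ 511. -207.]
```

```bash
python3 -c "
from h import *
plan(512,-103,90,185)"
```

```text
t 11.85 at [434.3 -28.  151.9] yaw 176.77 q6 -1.84 w 0.297 F [ 0.4  0.8 -2. ] tilt 0.04
shift [-0.0817 -0.0705  0.0619] spin -0.1436
```

```bash
python3 -m crank '[[[0,-0.03,-0.02,0.02,-0.1],[0,-0.06,-0.05,0.04,-0.144],[0,-0.082,-0.07,0.062,-0.144],[0,-0.082,-0.07,0.062,-0.144],[0,-0.082,-0.07,0.062,-0.144]]]';python3 -c "
from h import *
plan(512,-103,14,185)"
```

```text
clock: 12.35
eef_pos: [511.9, -102.1, 89.1]
ee_rot: [-0.044, 0.999, 0.0, -0.001]
contact_force: [-0.4, 0.8, -0.7]
width: 0.297
t 12.35 at [ 511.9 -102.1   89.1] yaw -174.94 q6 -2.07 w 0.297 F [-0.4  0.8 -0.7] tilt 0.11
shift [-0.0002 -0.001   0.0751] spin 0.0011
```

```bash
python3 -m crank '[[[0,0,0,0.03,0],[0,0,0,0.055,0],[0,0,0,0.072,0],[0,0,0,0.076,0],[0,0,0,0.076,0]]]';python3 -m crank '[[[45,0,0,0,0],[45,0,0,0,0],[45,0,0,0,0]]]'; python3 -m crank '[[[45,0,0,-0.04,0],[45,0,0,-0.08,0],[60,0,0,-0.12,0],[60,0,0,-0.12,0]]]';python3 -c "
from h import *
plan(0,0,0,185)
c,st=grab('w9.png')"
```

```text
clock: 12.85
eef_pos: [512.2, -101.9, 14.6]
ee_rot: [-0.045, 0.999, -0.0, 0.0]
contact_force: [-0.9, -1.0, -0.7]
width: 0.297
clock: 13.15
eef_pos: [513.1, -102.9, 15.2]
ee_rot: [-0.045, 0.999, -0.001, 0.001]
contact_force: [-0.2, -0.6, 1.0]
width: 0.452
clock: 13.55
eef_pos: [516.4, -104.4, 141.0]
ee_rot: [-0.045, 0.999, -0.003, 0.006]
contact_force: [0.8, -0.0, 0.3]
width: 0.599
t 13.55 at [ 516.4 -104.4  141. ] yaw -174.89 q6 -2.07 w 0.599 F [ 0.8 -0.   0.3] tilt 0.77
shift [0.5067 0.1508 0.1341] spin 0.0019
```

View pics/w9.png

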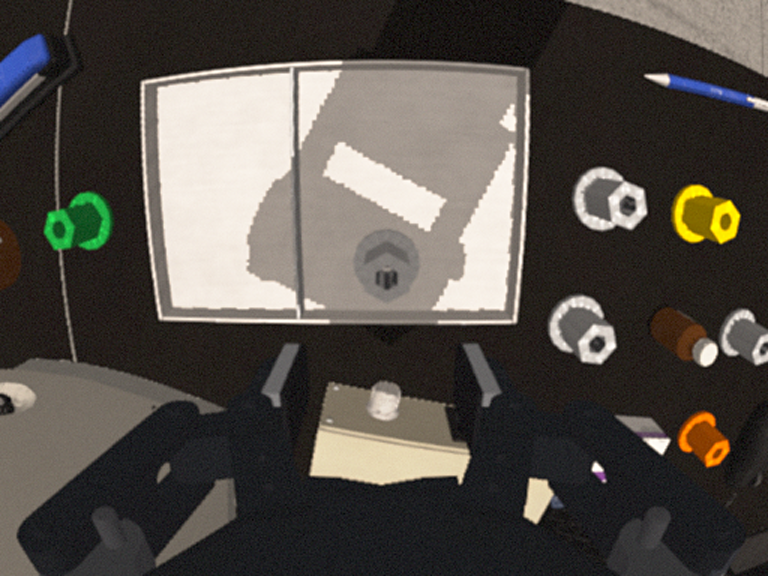

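A stands upright in the large compartment at (387,265). Next is sleeve C at about (453,41).

```bash
python3 -c "
from h import *
plan(453.4,40.7,105,198.9)"
```

```text
t 13.6 at [ 514.6 -103.6  137.8] yaw -174.9 q6 -2.07 w 0.597 F [-1.   0.6 -0.6] tilt 0.46
shift [0.0483 0.1493 0.0319] spin -0.2408
```

```bash
python3 -m crank '[[[65,0.016,0.04,0,-0.1],[65,0.03,0.08,0.01,-0.2],[65,0.048,0.12,0.02,-0.241],[65,0.048,0.149,0.032,-0.241],[65,0.048,0.149,0.032,-0.241]]]'; python3 -m crank '[[[65,0,0,0,0],[65,0,0,0,0]]]'
python3 - <<'E'
from h import *
plan(453.4,40.7,105,198.9)
c,st=grab('w10.png')
p=wproj(c,st,[453.4,40.7,40]);print(p)
u,v=p.astype(int);save(c['image'][max(0,v-60):v+60,u-70:u+70],'w10c.png',5)
print(u-70,max(0,v-60))
E
```

```text
clock: 14.1
eef_pos: [447.6, 44.4, 98.8]
ee_rot: [-0.166, 0.986, 0.001, -0.003]
contact_force: [-0.1, -0.0, -1.4]
width: 0.65
clock: 14.3
eef_pos: [451.5, 40.8, 102.0]
ee_rot: [-0.164, 0.986, -0.0, 0.0]
contact_force: [0.6, 0.3, 0.7]
width: 0.648
t 14.3 at [451.5  40.8 102. ] yaw -161.14 q6 -2.06 w 0.648 F [0.6 0.3 0.7] tilt 0.02
shift [-0.0017 -0.0007 -0.003 ] spin -0.0006
[252.7323066  207.96889626]
182 147
```

View pics/w10c.png

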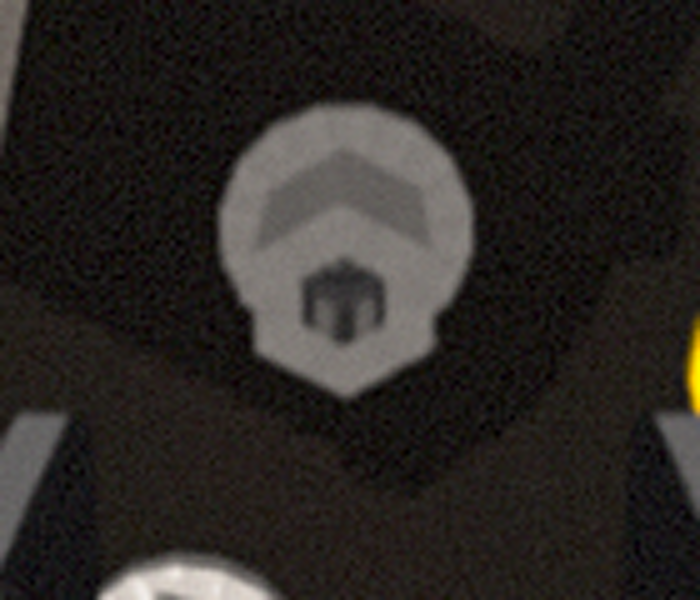

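C's hex is symmetric about crop pixel (344,302), so the alignment is good.

Run:
```python
from h import *
c,st=loadw()
f=lambda u,v:(182+u/5-.4,147+v/5-.4)
hexfit(c,st,[(344,207),(430,248),(435,347),(347,398),(256,350),(256,248)],f)
print(wonz(c,st,*f(346,228),5))
plan(453.4,40.7,9,198.9)
```

```text
centre [453.   38.9] r [14.1 14.6 15.  15.3 15.1 15. ] vertex 19.6 flat normal mod60 49.6 -> tool-y yaw options: tool yaw 139.6 199.6 79.6
[452.45860222  38.53632429   5.        ]
t 14.35 at [451.7  40.6 102.2] yaw -161.16 q6 -2.06 w 0.648 F [ 0.2  0.3 -0.3] tilt 0.04
shift [-0.0016 -0.0004  0.0932] spin -0.0011
```

```bash
python3 -m crank '[[[65,-0.001,-0.002,0.04,-0.01],[65,-0.001,-0.002,0.07,-0.01],[65,-0.001,-0.002,0.093,-0.01],[65,-0.001,-0.002,0.093,-0.01],[65,-0.001,-0.002,0.093,-0.01]]]'; python3 -m crank '[[[0,0,0,0,0],[0,0,0,0,0],[0,0,0,0,0],[0,0,0,0,0],[0,0,0,0,0]]]' 40; python3 -m crank '[[[0,0,0,-0.04,0],[0,0,0,-0.08,0],[0,0,0,-0.1,0],[0,0,0,-0.1,0]]]'; python3 -c "
from h import *
plan(420,180,130,199)
c,st=grab('w11.png')"
```

```text
clock: 14.85
eef_pos: [453.3, 39.3, 9.4]
ee_rot: [-0.169, 0.986, -0.0, 0.0]
contact_force: [-0.1, 0.2, -0.3]
width: 0.65
clock: 15.35
eef_pos: [454.1, 39.7, 10.4]
ee_rot: [-0.169, 0.986, -0.001, 0.001]
contact_force: [-0.0, -0.8, 7.2]
width: 0.298
clock: 15.75
eef_pos: [455.2, 39.7, 112.4]
ee_rot: [-0.169, 0.986, -0.001, 0.004]
contact_force: [-0.9, -0.4, -0.5]
width: 0.296
t 15.75 at [455.2  39.7 112.4] yaw -160.5 q6 -2.07 w 0.296 F [-0.9 -0.4 -0.5] tilt 0.44
shift [-0.0138  0.144  -0.018 ] spin 0.0087
```

View pics/w11.png

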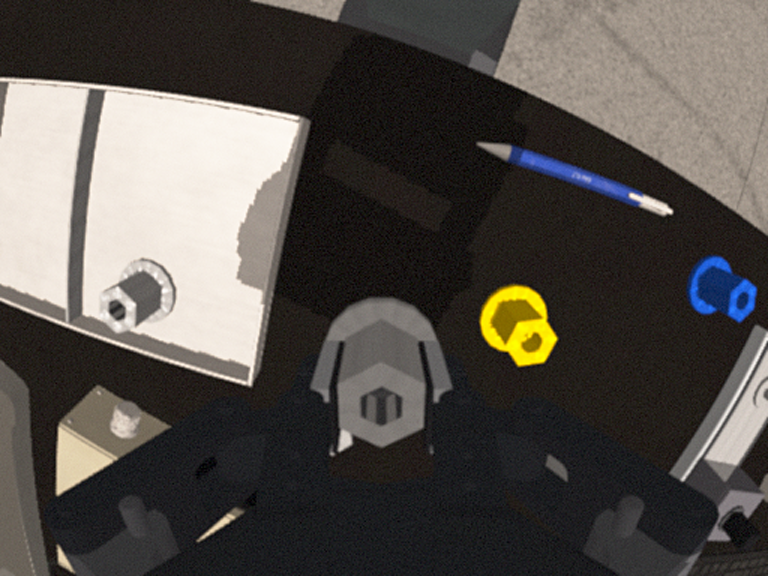

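```bash
python3 -m crank '[[[0,-0.003,0.035,-0.02,0],[0,-0.006,0.08,-0.02,0],[0,-0.009,0.12,-0.02,0],[0,-0.012,0.16,-0.02,0],[0,-0.014,0.2,-0.02,0]]]'; python3 -c "
from h import *
plan(433.6,374.3,100,199)"
```

```text
clock: 16.3
eef_pos: [397.2, 234.2, 126.8]
ee_rot: [-0.169, 0.986, -0.0, -0.002]
contact_force: [0.8, 1.1, -2.1]
width: 0.296
t 16.3 at [397.2 234.2 126.8] yaw -160.52 q6 -1.62 w 0.296 F [ 0.8  1.1 -2.1] tilt 0.2
shift [-0.0811  0.1199  0.0266] spin 0.0083
```

```bash
python3 -m crank '[[[0,-0.03,0.04,0,0],[0,-0.06,0.08,0.01,0],[0,-0.081,0.12,0.02,0],[0,-0.081,0.12,0.026,0],[0,-0.081,0.12,0.026,0]]]'; python3 -m crank '[[[0,0,0,0,0],[0,0,0,0,0]]]'; python3 -c "
from h import *
plan(433.6,374.3,70,199.5)"
```

```text
clock: 16.8
eef_pos: [433.2, 372.8, 99.1]
ee_rot: [-0.17, 0.985, -0.001, -0.003]
contact_force: [0.0, -1.0, -0.8]
width: 0.297
clock: 17.0
eef_pos: [435.4, 372.2, 102.8]
ee_rot: [-0.169, 0.986, -0.0, -0.0]
contact_force: [0.4, -0.4, -0.5]
width: 0.294
t 17.0 at [435.4 372.2 102.8] yaw -160.59 q6 -1.4 w 0.294 F [ 0.4 -0.4 -0.5] tilt 0.03
shift [0.001  0.0026 0.0328] spin -0.0016
```

```bash
python3 -m crank '[[[0,0.001,0.0025,0.01,0],[0,0.001,0.0025,0.02,0],[0,0.001,0.0025,0.03,0],[0,0.001,0.0025,0.036,0],[0,0.001,0.0025,0.036,0]]]'; python3 -c "
from h import *
plan(433.6,374.3,60,199.5)"; python3 -m crank '[[[0,0,0,0.004,0],[0,0,0,0.008,0],[0,0,0,0.012,0],[0,0,0,0.014,0],[0,0,0,0.014,0]]]'; python3 -c "
from h import *
plan(433.6,374.3,33,199.5)"
```

```text
clock: 17.5
eef_pos: [432.8, 374.7, 65.3]
ee_rot: [-0.169, 0.986, -0.0, -0.001]
contact_force: [-0.5, -0.5, -0.6]
width: 0.295
t 17.5 at [432.8 374.7  65.3] yaw -160.52 q6 -1.4 w 0.295 F [-0.5 -0.5 -0.6] tilt 0.16
shift [-0.0006 -0.0007  0.0053] spin -0.0004
clock: 18.0
eef_pos: [433.6, 375.3, 52.6]
ee_rot: [-0.169, 0.986, -0.0, -0.0]
contact_force: [-0.8, -0.5, -0.9]
width: 0.296
t 18.0 at [433.6 375.3  52.6] yaw -160.51 q6 -1.4 w 0.296 F [-0.8 -0.5 -0.9] tilt 0.02
shift [ 0.0004 -0.0009  0.0196] spin -0.0002
```

```bash
python3 -m crank '[[[0,0,-0.001,0.003,0],[0,0,-0.001,0.006,0],[0,0,-0.001,0.008,0],[0,0,-0.001,0.008,0]]]'
```

```text
clock: 18.4
eef_pos: [434.3, 374.5, 48.9]
ee_rot: [-0.17, 0.986, -0.001, -0.001]
contact_force: [-14.2, -9.2, 29.0]
width: 0.3
```

C stopped 17 mm short (foot at about z 39, 29 N), so it is bad. I'll lift it off and put it in the small compartment.

```bash
python3 -m crank '[[[0,0,0,-0.03,0],[0,0,0,-0.06,0],[0,0,0,-0.09,0],[0,0,0,-0.09,0]]]'; python3 -c "
from h import *
plan(400,180,140,199)"
```

```text
clock: 18.8
eef_pos: [437.2, 376.2, 140.3]
ee_rot: [-0.169, 0.986, 0.002, 0.005]
contact_force: [0.9, 0.5, -1.3]
width: 0.298
t 18.8 at [437.2 376.2 140.3] yaw -160.51 q6 -1.4 w 0.298 F [ 0.9  0.5 -1.3] tilt 0.6
shift [ 0.1005 -0.1726 -0.0011] spin 0.0086
```

```bash
python3 -m crank '[[[0,0.02,-0.035,0,0],[0,0.04,-0.07,0,0],[0,0.06,-0.11,0,0],[0,0.08,-0.15,0,0],[0,0.1,-0.19,0,0]]]'; python3 -c "
from h import *
plan(430,0,140,190)"
```

```text
clock: 19.3
eef_pos: [402.4, 160.4, 134.1]
ee_rot: [-0.17, 0.986, -0.0, -0.0]
contact_force: [1.0, -0.9, -1.1]
width: 0.295
t 19.3 at [402.4 160.4 134.1] yaw -160.47 q6 -1.8 w 0.295 F [ 1.  -0.9 -1.1] tilt 0.03
shift [ 0.0276 -0.1604 -0.0059] spin 0.1664
```

```bash
python3 -m crank '[[[0,0.01,-0.035,-0.005,0.05],[0,0.02,-0.08,-0.005,0.1],[0,0.028,-0.12,-0.005,0.166],[0,0.028,-0.16,-0.005,0.166],[0,0.028,-0.16,-0.005,0.166]]]'; python3 -c "
from h import *
plan(515,-207,110,185)"
```

```text
clock: 19.8
eef_pos: [431.3, -1.9, 139.9]
ee_rot: [-0.084, 0.996, -0.001, 0.001]
contact_force: [0.1, -0.3, -0.5]
width: 0.295
t 19.8 at [431.3  -1.9 139.9] yaw -170.36 q6 -2.01 w 0.295 F [ 0.1 -0.3 -0.5] tilt 0.1
shift [-0.0481 -0.2162  0.0303] spin 0.081
```

```bash
python3 -m crank '[[[0,-0.01,-0.045,0,0.08],[0,-0.02,-0.09,0,0.08],[0,-0.03,-0.135,0,0.08],[0,-0.04,-0.18,0,0.08],[0,-0.048,-0.216,0,0.08]]]'; python3 -c "
from h import *
plan(515,-207,80,185)"
```

```text
clock: 20.3
eef_pos: [515.4, -204.2, 139.0]
ee_rot: [-0.047, 0.999, 0.0, -0.0]
contact_force: [0.9, 0.4, 0.2]
width: 0.295
t 20.3 at [ 515.4 -204.2  139. ] yaw -174.64 q6 -2.25 w 0.295 F [0.9 0.4 0.2] tilt 0.03
shift [ 0.0006 -0.0028  0.059 ] spin 0.0063
```

```bash
python3 -m crank '[[[0,0,-0.001,0.04,0],[0,0,-0.001,0.08,0],[0,0,-0.001,0.11,0],[0,0,-0.001,0.122,0],[0,0,-0.001,0.125,0]]]';python3 -m crank '[[[0,0,0,0,0],[45,0,0,0,0],[45,0,0,0,0],[45,0,0,0,0]]]'; python3 -m crank '[[[45,0,0,-0.04,0],[45,0,0,-0.08,0],[60,0,0,-0.12,0],[60,0,0,-0.12,0]]]';python3 -c "
from h import *
plan(543.4,39.7,105,201.2)
c,st=grab('w12.png')"
```

```text
clock: 20.8
eef_pos: [514.1, -202.6, 13.3]
ee_rot: [-0.047, 0.999, 0.001, -0.001]
contact_force: [-0.2, 0.5, -0.6]
width: 0.294
clock: 21.2
eef_pos: [515.8, -204.1, 16.3]
ee_rot: [-0.047, 0.999, -0.001, 0.001]
contact_force: [-0.9, 0.4, 0.3]
width: 0.452
clock: 21.6
eef_pos: [518.8, -206.1, 142.4]
ee_rot: [-0.047, 0.999, -0.004, 0.006]
contact_force: [1.1, 0.8, -0.2]
width: 0.597
t 21.6 at [ 518.8 -206.1  142.4] yaw -174.6 q6 -2.25 w 0.597 F [ 1.1  0.8 -0.2] tilt 0.78
shift [-0.0472  0.2427  0.0358] spin -0.2757
```

View pics/w12.png

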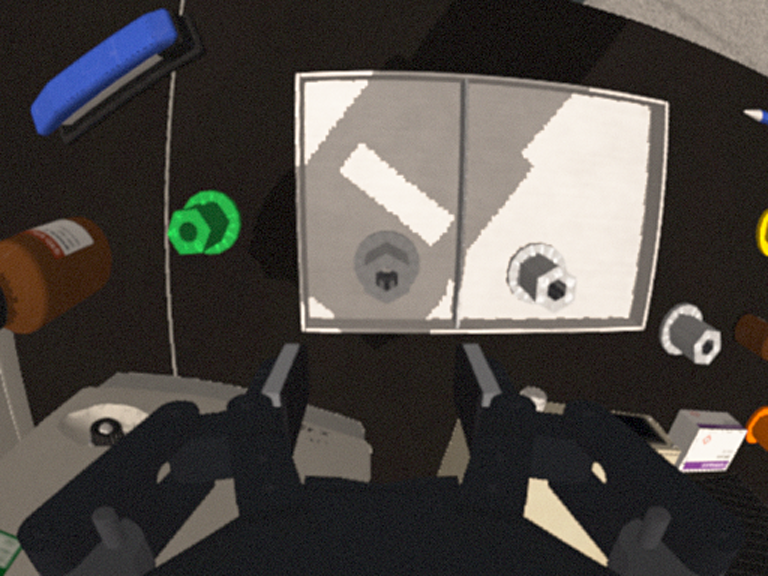

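C stands upright in the small compartment at (387,265). Next is D at about (543,40).

```bash
python3 -m crank '[[[65,-0.01,0.045,0,-0.1],[65,-0.02,0.09,0.01,-0.2],[65,-0.03,0.135,0.02,-0.276],[65,-0.04,0.19,0.03,-0.276],[65,-0.047,0.243,0.033,-0.276]]]'; python3 -m crank '[[[65,0,0,0,0],[65,0,0,0,0],[65,0,0,0,0]]]'
python3 - <<'E'
from h import *
plan(543.4,39.7,105,201.2)
c,st=grab('w13.png')
p=wproj(c,st,[543.4,39.7,40]);print(p)
u,v=p.astype(int);save(c['image'][max(0,v-60):v+60,u-70:u+70],'w13c.png',5)
print(u-70,max(0,v-60))
E
```

```text
clock: 22.15
eef_pos: [537.1, 34.4, 100.6]
ee_rot: [-0.184, 0.983, 0.001, -0.001]
contact_force: [-0.0, -0.4, 0.6]
width: 0.648
clock: 22.45
eef_pos: [538.3, 31.7, 102.2]
ee_rot: [-0.184, 0.983, -0.0, -0.0]
contact_force: [0.6, -0.3, 1.1]
width: 0.647
t 22.45 at [538.3  31.7 102.2] yaw -158.84 q6 -2.09 w 0.647 F [ 0.6 -0.3  1.1] tilt 0.04
shift [-0.0077  0.0056 -0.0028] spin -0.0008
[261.34127359 215.57153926]
191 155
```

View pics/w13c.png

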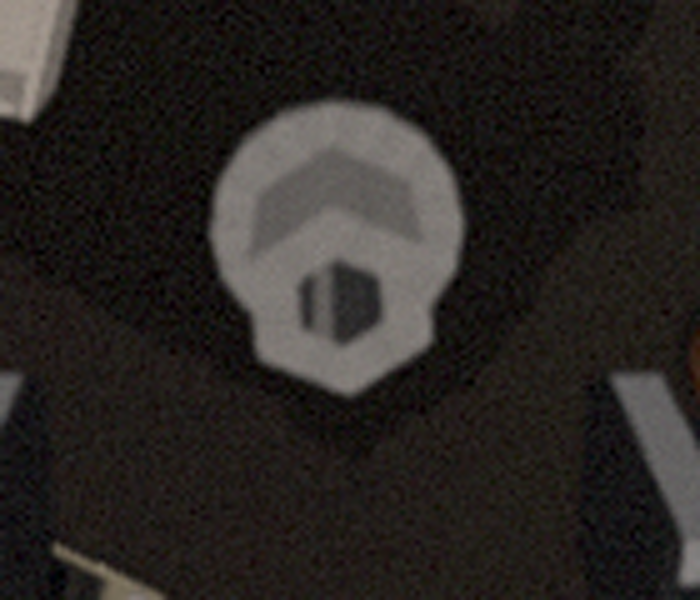

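D's hex is centred at crop pixel (340,302) and turned slightly. I'll measure it.

Run:
```python
from h import *
c,st=loadw()
f=lambda u,v:(191+u/5-.4,155+v/5-.4)
hexfit(c,st,[(334,207),(422,243),(433,342),(348,397),(258,355),(250,255)],f)
print(wonz(c,st,*f(337,226),5))
plan(542,38,9,204)
```

```text
centre [543.5  37.7] r [14.4 14.7 15.1 15.4 14.9 15. ] vertex 25.7 flat normal mod60 55.7 -> tool-y yaw options: tool yaw 145.7 205.7 85.7
[543.30555266  37.54807122   5.        ]
t 22.5 at [538.4  31.3 102.4] yaw -158.89 q6 -2.09 w 0.651 F [ 0.6 -0.3  0.4] tilt 0.02
shift [-0.0058  0.005   0.0934] spin -0.0505
```

```bash
python3 -c "
from h import *
plan(543.4,37.7,9,205.7)"
```

```text
t 22.5 at [538.4  31.3 102.4] yaw -158.89 q6 -2.09 w 0.651 F [ 0.6 -0.3  0.4] tilt 0.02
shift [-0.007   0.0042  0.0934] spin -0.0802
```

```bash
python3 -m crank '[[[65,-0.007,0.004,0.02,-0.08],[65,-0.007,0.004,0.05,-0.08],[65,-0.007,0.004,0.08,-0.08],[65,-0.007,0.004,0.093,-0.08],[65,-0.007,0.004,0.093,-0.08]]]'; python3 -m crank '[[[0,0,0,0,0],[0,0,0,0,0],[0,0,0,0,0],[0,0,0,0,0],[0,0,0,0,0]]]' 40; python3 -m crank '[[[0,0,0,-0.04,0],[0,0,0,-0.08,0],[0,0,0,-0.12,0],[0,0,0,-0.12,0]]]'; python3 -c "
from h import *
plan(410,160,130,200)
c,st=grab('w14.png')"
```

```text
clock: 23.0
eef_pos: [542.0, 37.9, 7.8]
ee_rot: [-0.222, 0.975, 0.001, -0.002]
contact_force: [-0.1, 0.6, -0.3]
width: 0.65
clock: 23.5
eef_pos: [545.1, 38.4, 11.3]
ee_rot: [-0.223, 0.975, -0.001, 0.002]
contact_force: [-0.2, -1.2, 5.5]
width: 0.299
clock: 23.9
eef_pos: [547.5, 38.4, 136.1]
ee_rot: [-0.223, 0.975, -0.002, 0.006]
contact_force: [1.4, 0.1, -0.1]
width: 0.299
t 23.9 at [547.5  38.4 136.1] yaw -154.19 q6 -2.16 w 0.299 F [ 1.4  0.1 -0.1] tilt 0.68
shift [0.071  0.1694 0.0043] spin 0.1014
```

View pics/w14.png

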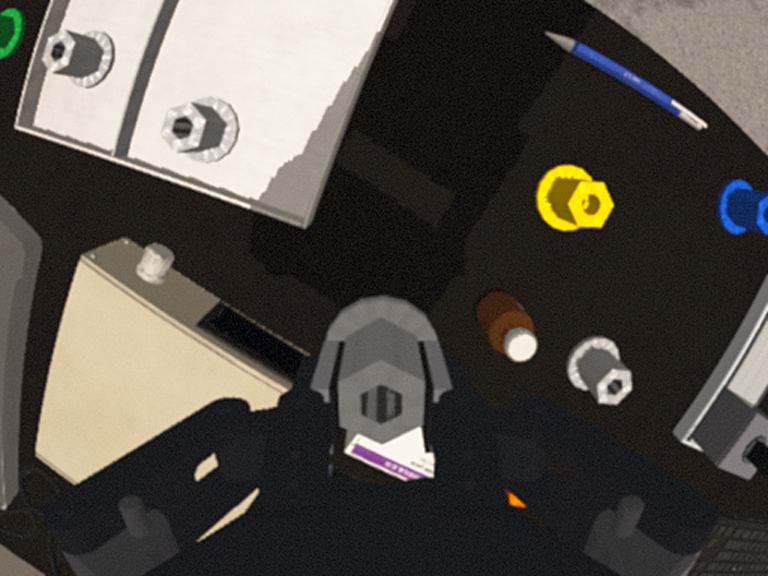

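D is held the same way, with its top at (381,405). Moving to the pin.

```bash
python3 -m crank '[[[0,0.01,0.035,0,0.05],[0,0.025,0.075,0,0.1],[0,0.045,0.12,0,0.1],[0,0.071,0.169,0,0.1],[0,0.071,0.19,0,0.1]]]'; python3 -c "
from h import *
plan(433.6,374.3,110,200)"
```

```text
clock: 24.45
eef_pos: [391.8, 179.8, 126.7]
ee_rot: [-0.175, 0.985, 0.0, -0.003]
contact_force: [0.8, -0.1, -0.6]
width: 0.294
t 24.45 at [391.8 179.8 126.7] yaw -159.87 q6 -1.76 w 0.294 F [ 0.8 -0.1 -0.6] tilt 0.36
shift [-0.1063  0.1681  0.0163] spin 0.0023
```

```bash
python3 -m crank '[[[0,-0.02,0.035,0,0],[0,-0.045,0.075,0,0],[0,-0.07,0.12,0.01,0],[0,-0.1,0.16,0.016,0],[0,-0.106,0.168,0.016,0]]]';  python3 -m crank '[[[0,0,0,0,0],[0,0,0,0,0],[0,0,0,0,0]]]'; python3 -c "
from h import *
plan(433.6,374.5,70,200)"
```

```text
clock: 24.95
eef_pos: [437.6, 375.8, 110.4]
ee_rot: [-0.176, 0.984, -0.0, -0.002]
contact_force: [0.7, -1.1, -0.9]
width: 0.294
clock: 25.25
eef_pos: [438.4, 371.6, 113.2]
ee_rot: [-0.174, 0.985, -0.0, -0.001]
contact_force: [-0.3, -0.9, -0.8]
width: 0.298
t 25.25 at [438.4 371.6 113.2] yaw -160.01 q6 -1.41 w 0.298 F [-0.3 -0.9 -0.8] tilt 0.08
shift [0.0035 0.0043 0.0432] spin -0.0002
```

```bash
python3 -m crank '[[[0,0.0035,0.0043,0.015,0],[0,0.0035,0.0043,0.025,0],[0,0.0035,0.0043,0.035,0],[0,0.0035,0.0043,0.043,0],[0,0.0035,0.0043,0.043,0]]]';  python3 -m crank '[[[0,0,0,0,0],[0,0,0,0,0]]]'; python3 -c "
from h import *
plan(433.6,374.5,57,200)"
```

```text
clock: 25.75
eef_pos: [433.2, 375.2, 68.8]
ee_rot: [-0.174, 0.985, -0.001, -0.002]
contact_force: [-0.3, 0.5, -1.0]
width: 0.298
clock: 25.95
eef_pos: [434.6, 376.1, 71.2]
ee_rot: [-0.174, 0.985, 0.0, 0.001]
contact_force: [-0.5, -0.1, -1.3]
width: 0.296
t 25.95 at [434.6 376.1  71.2] yaw -159.94 q6 -1.4 w 0.296 F [-0.5 -0.1 -1.3] tilt 0.06
shift [ 0.0015 -0.0012  0.0142] spin 0.001
```

```bash
python3 -m crank '[[[0,0.001,-0.001,0,0],[0,0.001,-0.001,0.005,0],[0,0.001,-0.001,0.01,0],[0,0.001,-0.001,0.016,0],[0,0.001,-0.001,0.016,0]]]';  python3 -m crank '[[[0,0,0,0.003,0],[0,0,0,0.006,0],[0,0,0,0.009,0],[0,0,0,0.009,0]]]'
```

```text
clock: 26.45
eef_pos: [432.7, 374.1, 53.3]
ee_rot: [-0.174, 0.985, -0.0, -0.001]
contact_force: [0.2, 0.2, -0.6]
width: 0.297
clock: 26.85
eef_pos: [433.2, 374.4, 45.1]
ee_rot: [-0.174, 0.985, -0.0, -0.0]
contact_force: [0.4, -0.8, -0.6]
width: 0.302
```

```bash
python3 -m crank '[[[0,0,0,0.004,0],[0,0,0,0.008,0],[0,0,0,0.01,0],[0,0,0,0.01,0]]]';  python3 -m crank '[[[0,0,0,0.002,0],[0,0,0,0.003,0],[0,0,0,0.003,0]]]'
```

```text
clock: 27.25
eef_pos: [433.3, 374.4, 35.1]
ee_rot: [-0.174, 0.985, -0.0, -0.0]
contact_force: [-0.1, 0.1, -0.3]
width: 0.298
clock: 27.55
eef_pos: [433.9, 374.8, 33.9]
ee_rot: [-0.174, 0.985, -0.0, -0.0]
contact_force: [-2.3, -3.5, 7.0]
width: 0.295
```

D seated fully (TCP z 33.9 mm), so D is good. It goes in the large compartment.

```bash
python3 -m crank '[[[0,0,0,-0.03,0],[0,0,0,-0.06,0],[0,0,0,-0.1,0],[0,0,0,-0.1,0]]]'; python3 -m crank '[[[0,0.02,-0.035,0,0],[0,0.04,-0.07,0,0],[0,0.06,-0.11,0,0],[0,0.08,-0.15,0,0],[0,0.1,-0.19,0,0]]]'; python3 -c "
from h import *
plan(464,-77,110,185)"
```

```text
clock: 27.95
eef_pos: [437.2, 376.8, 139.3]
ee_rot: [-0.174, 0.985, 0.002, 0.006]
contact_force: [0.5, 0.3, 0.1]
width: 0.297
clock: 28.45
eef_pos: [404.0, 160.4, 132.1]
ee_rot: [-0.175, 0.985, -0.0, -0.0]
contact_force: [0.4, 0.4, 0.3]
width: 0.299
t 28.45 at [404.  160.4 132.1] yaw -159.89 q6 -1.81 w 0.299 F [0.4 0.4 0.3] tilt 0.02
shift [ 0.0252 -0.2435  0.0221] spin 0.2637
```

```bash
python3 -m crank '[[[0,0.005,-0.04,0,0.1],[0,0.01,-0.09,0,0.2],[0,0.015,-0.14,0,0.264],[0,0.02,-0.19,0.01,0.264],[0,0.025,-0.243,0.02,0.264]]]';  python3 -m crank '[[[0,0,0,0,0],[0,0,0,0,0],[0,0,0,0,0]]]'; python3 -c "
from h import *
plan(464,-77,12.5,185)"
```

```text
clock: 28.95
eef_pos: [463.3, -71.5, 113.5]
ee_rot: [-0.043, 0.999, -0.0, 0.0]
contact_force: [0.2, 0.8, -0.4]
width: 0.3
clock: 29.25
eef_pos: [462.7, -68.6, 113.3]
ee_rot: [-0.043, 0.999, 0.0, -0.0]
contact_force: [1.0, -0.1, -0.6]
width: 0.291
t 29.25 at [462.7 -68.6 113.3] yaw -175.02 q6 -2.05 w 0.291 F [ 1.  -0.1 -0.6] tilt 0.06
shift [-0.0006 -0.0086  0.1008] spin -0.0004
```

```bash
python3 -m crank '[[[0,0,-0.0086,0.03,0],[0,0,-0.0086,0.06,0],[0,0,-0.0086,0.085,0],[0,0,-0.0086,0.097,0],[0,0,-0.0086,0.1,0]]]';python3 -m crank '[[[0,0,0,0,0],[45,0,0,0,0],[45,0,0,0,0],[45,0,0,0,0]]]'; python3 -m crank '[[[45,0,0,-0.04,0],[45,0,0,-0.08,0],[60,0,0,-0.12,0],[60,0,0,-0.12,0]]]';python3 -c "
from h import *
plan(541.7,210.7,105,167.1)
c,st=grab('w15.png')"
```

```text
clock: 29.75
eef_pos: [462.7, -76.2, 13.3]
ee_rot: [-0.044, 0.999, 0.001, -0.002]
contact_force: [-9.0, 4.2, 17.2]
width: 0.294
clock: 30.15
eef_pos: [464.5, -78.1, 14.4]
ee_rot: [-0.043, 0.999, -0.0, 0.001]
contact_force: [-0.4, -0.2, 0.5]
width: 0.454
clock: 30.55
eef_pos: [468.0, -79.6, 140.2]
ee_rot: [-0.043, 0.999, -0.003, 0.006]
contact_force: [0.8, -0.6, 1.1]
width: 0.603
t 30.55 at [468.  -79.6 140.2] yaw -175.06 q6 -2.07 w 0.603 F [ 0.8 -0.6  1.1] tilt 0.74
shift [-0.098   0.2831  0.0346] spin 0.3114
```

View pics/w15.png

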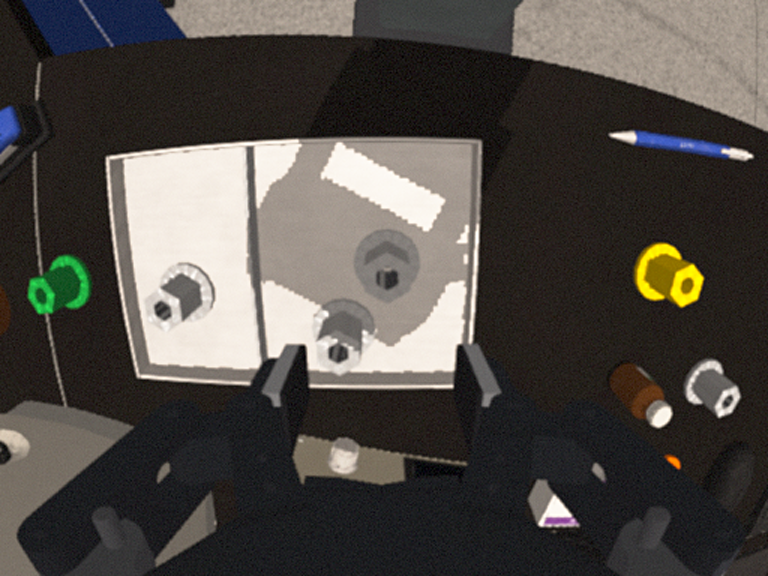

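A and D both stand in the large compartment at (342,335) and (387,265), and C in the small one. Last is B at about (542,211).

```bash
python3 -m crank '[[[65,-0.01,0.045,0,0.1],[65,-0.03,0.09,0,0.2],[65,-0.05,0.14,0.01,0.311],[65,-0.07,0.19,0.02,0.311],[65,-0.09,0.24,0.03,0.311]]]';python3 -c "
from h import *
plan(541.7,210.7,105,167.1)"
```

```text
clock: 31.1
eef_pos: [528.1, 157.3, 104.4]
ee_rot: [0.112, 0.994, -0.0, -0.001]
contact_force: [1.0, -0.4, 0.3]
width: 0.654
t 31.1 at [528.1 157.3 104.4] yaw 167.11 q6 -1.26 w 0.654 F [ 1.  -0.4  0.3] tilt 0.13
shift [-0.0013  0.0551 -0.0006] spin 0.0001
```

```bash
python3 -m crank '[[[65,-0.001,0.03,0,0],[65,-0.001,0.055,0,0],[65,-0.001,0.055,0,0],[65,-0.001,0.055,0,0]]]'
python3 - <<'E'
from h import *
plan(541.7,210.7,105,167.1)
c,st=grab('w16.png')
p=wproj(c,st,[541.7,210.7,40]);print(p)
u,v=p.astype(int);save(c['image'][max(0,v-60):v+60,u-70:u+70],'w16c.png',5)
print(u-70,max(0,v-60))
E
```

```text
clock: 31.5
eef_pos: [541.1, 208.7, 104.8]
ee_rot: [0.112, 0.994, -0.001, -0.001]
contact_force: [-0.0, 0.0, -0.6]
width: 0.651
t 31.5 at [541.1 208.7 104.8] yaw 167.17 q6 -1.17 w 0.651 F [-0.   0.  -0.6] tilt 0.16
shift [-0.0002  0.0021 -0.0002] spin 0.0012
[256.68175686 204.89410609]
186 144
```

View pics/w16c.png

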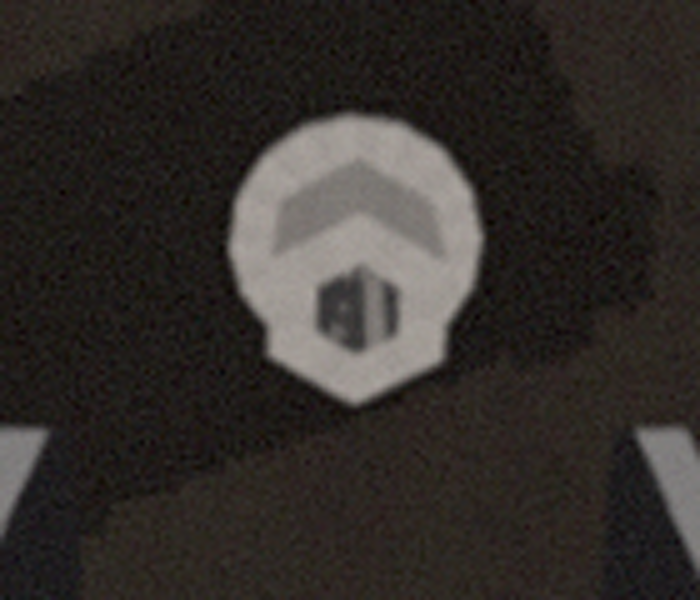

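Run:
```python
from h import *
c,st=loadw()
f=lambda u,v:(186+u/5-.4,144+v/5-.4)
hexfit(c,st,[(361,215),(445,257),(446,353),(355,406),(267,353),(272,255)],f)
print(wonz(c,st,*f(357,239),5))
plan(541.7,210.7,9,167)
```

```text
centre [541.9 211. ] r [14.  14.8 14.9 15.6 15.2 14.8] vertex -13.6 flat normal mod60 16.4 -> tool-y yaw options: tool yaw 166.4 226.4 106.4
[541.66420587 211.24275439   5.        ]
t 31.55 at [541.2 208.2 105.1] yaw 167.11 q6 -1.17 w 0.648 F [-0.1 -0.4  0. ] tilt 0.14
shift [-0.0001  0.0027  0.0961] spin 0.0019
```

```bash
python3 -m crank '[[[65,0,0.0027,0.03,0.01],[65,0,0.0027,0.06,0.01],[65,0,0.0027,0.085,0.01],[65,0,0.0027,0.096,0.01],[65,0,0.0027,0.096,0.01]]]'; python3 -m crank '[[[0,0,0,0,0],[0,0,0,0,0],[0,0,0,0,0],[0,0,0,0,0],[0,0,0,0,0]]]' 40; python3 -m crank '[[[0,0,0,-0.04,0],[0,0,0,-0.08,0],[0,0,0,-0.12,0],[0,0,0,-0.12,0]]]'; python3 -c "
from h import *
plan(434.5,374.5,120,167)
c,st=grab('w17.png')"
```

```text
clock: 32.05
eef_pos: [541.2, 210.2, 8.6]
ee_rot: [0.118, 0.993, -0.001, -0.002]
contact_force: [-0.6, -0.5, 1.0]
width: 0.649
clock: 32.55
eef_pos: [544.2, 211.6, 12.0]
ee_rot: [0.117, 0.993, 0.0, 0.002]
contact_force: [-1.0, -0.7, 6.8]
width: 0.298
clock: 32.95
eef_pos: [546.7, 212.4, 137.2]
ee_rot: [0.117, 0.993, 0.002, 0.006]
contact_force: [1.9, 0.2, -0.7]
width: 0.293
t 32.95 at [546.7 212.4 137.2] yaw 166.56 q6 -1.16 w 0.293 F [ 1.9  0.2 -0.7] tilt 0.71
shift [0.147  0.1315 0.0162] spin -0.0077
```

View pics/w17.png

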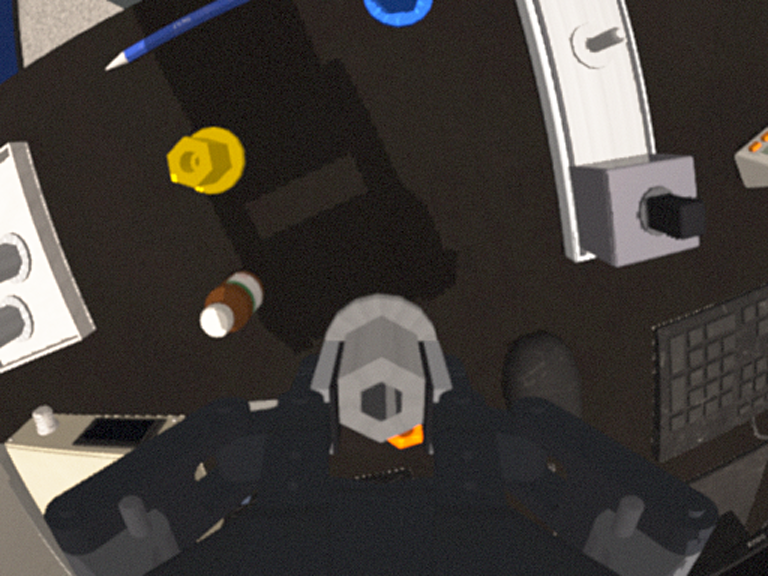

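```bash
python3 -m crank '[[[0,0.035,0.03,0,0],[0,0.07,0.06,0,0],[0,0.11,0.095,0,0],[0,0.147,0.13,0.015,0],[0,0.147,0.13,0.015,0]]]';  python3 -m crank '[[[0,0,0,0,0],[0,0,0,0,0],[0,0,0,0,0]]]'; python3 -c "
from h import *
plan(434.5,373.7,73,167)"
```

```text
clock: 33.5
eef_pos: [424.8, 374.2, 111.7]
ee_rot: [0.115, 0.993, -0.002, -0.003]
contact_force: [0.0, 0.0, -1.3]
width: 0.297
clock: 33.8
eef_pos: [430.9, 371.1, 115.2]
ee_rot: [0.118, 0.993, -0.0, -0.0]
contact_force: [0.2, 0.6, -0.8]
width: 0.296
t 33.8 at [430.9 371.1 115.2] yaw 166.44 q6 -0.82 w 0.296 F [ 0.2  0.6 -0.8] tilt 0.01
shift [-0.0029  0.0034  0.0422] spin -0.0098
```

```bash
python3 -m crank '[[[0,-0.003,0.0034,0.015,0],[0,-0.003,0.0034,0.025,0],[0,-0.003,0.0034,0.035,0],[0,-0.003,0.0034,0.042,0],[0,-0.003,0.0034,0.042,0]]]';  python3 -m crank '[[[0,0,0,0,0],[0,0,0,0,0]]]'; python3 -c "
from h import *
plan(434.5,373.7,57,167)"
```

```text
clock: 34.3
eef_pos: [432.9, 373.9, 71.9]
ee_rot: [0.117, 0.993, -0.001, -0.001]
contact_force: [0.5, 0.4, -0.8]
width: 0.296
clock: 34.5
eef_pos: [434.1, 374.9, 74.0]
ee_rot: [0.117, 0.993, 0.0, 0.0]
contact_force: [-0.0, 0.3, -0.2]
width: 0.293
t 34.5 at [434.1 374.9  74. ] yaw 166.55 q6 -0.82 w 0.293 F [-0.   0.3 -0.2] tilt 0.06
shift [-0.0007 -0.0011  0.017 ] spin -0.0079
```

```bash
python3 -m crank '[[[0,-0.0005,-0.001,0,0],[0,-0.0005,-0.001,0.006,0],[0,-0.0005,-0.001,0.012,0],[0,-0.0005,-0.001,0.019,0],[0,-0.0005,-0.001,0.019,0]]]';  python3 -m crank '[[[0,0,0,0.003,0],[0,0,0,0.006,0],[0,0,0,0.008,0],[0,0,0,0.008,0]]]'
```

```text
clock: 35.0
eef_pos: [433.0, 373.1, 52.7]
ee_rot: [0.117, 0.993, -0.001, -0.001]
contact_force: [-0.5, -0.6, -0.8]
width: 0.298
clock: 35.4
eef_pos: [433.8, 373.5, 46.0]
ee_rot: [0.117, 0.993, -0.0, -0.0]
contact_force: [0.3, 1.3, -1.1]
width: 0.296
```

```bash
python3 -m crank '[[[0,0,0,0.004,0],[0,0,0,0.008,0],[0,0,0,0.01,0],[0,0,0,0.01,0]]]';  python3 -m crank '[[[0,0,0,0.001,0],[0,0,0,0.003,0],[0,0,0,0.003,0]]]'
```

```text
clock: 35.8
eef_pos: [433.6, 373.4, 35.8]
ee_rot: [0.117, 0.993, -0.0, -0.0]
contact_force: [-0.1, 0.6, -0.5]
width: 0.299
clock: 36.1
eef_pos: [434.3, 373.8, 34.6]
ee_rot: [0.117, 0.993, -0.0, 0.0]
contact_force: [-2.7, -1.8, 6.4]
width: 0.295
```

B seated fully, so B is good. It goes in the large compartment at about (423,-110).

```bash
python3 -m crank '[[[0,0,0,-0.03,0],[0,0,0,-0.06,0],[0,0,0,-0.1,0],[0,0,0,-0.1,0]]]'; python3 -c "
from h import *
plan(405,160,140,175)"
```

```text
clock: 36.5
eef_pos: [437.6, 375.8, 139.9]
ee_rot: [0.117, 0.993, 0.004, 0.005]
contact_force: [0.6, 0.1, -0.6]
width: 0.296
t 36.5 at [437.6 375.8 139.9] yaw 166.55 q6 -0.82 w 0.296 F [ 0.6  0.1 -0.6] tilt 0.69
shift [-0.0185 -0.2174 -0.0017] spin -0.1475
```

```bash
python3 -m crank '[[[0,0,-0.04,0,-0.05],[0,-0.005,-0.08,0,-0.1],[0,-0.01,-0.125,0,-0.147],[0,-0.015,-0.17,0,-0.147],[0,-0.018,-0.217,0,-0.147]]]'; python3 -c "
from h import *
plan(425,-110,130,185)"
```

```text
clock: 37.0
eef_pos: [400.3, 156.9, 132.9]
ee_rot: [0.043, 0.999, -0.0, -0.0]
contact_force: [0.3, -0.8, -0.4]
width: 0.299
t 37.0 at [400.3 156.9 132.9] yaw 175.02 q6 -1.38 w 0.299 F [ 0.3 -0.8 -0.4] tilt 0.01
shift [-0.0477 -0.2638  0.0029] spin -0.1742
```

```bash
python3 -m crank '[[[0,-0.005,-0.045,0,-0.05],[0,-0.015,-0.09,0,-0.1],[0,-0.025,-0.14,0,-0.174],[0,-0.04,-0.19,0,-0.174],[0,-0.048,-0.235,0,-0.174]]]'; python3 -m crank '[[[0,0,-0.029,0,0],[0,0,-0.029,0,0],[0,0,-0.029,0,0],[0,0,-0.029,0,0]]]'; python3 -c "
from h import *
plan(425,-110,13.5,185)"
```

```text
clock: 37.5
eef_pos: [428.2, -82.1, 133.2]
ee_rot: [-0.043, 0.999, -0.0, 0.0]
contact_force: [1.0, 0.4, -0.9]
width: 0.297
clock: 37.9
eef_pos: [430.2, -107.9, 132.8]
ee_rot: [-0.043, 0.999, 0.0, -0.0]
contact_force: [0.2, -0.4, -0.5]
width: 0.296
t 37.9 at [ 430.2 -107.9  132.8] yaw -175.02 q6 -2.16 w 0.296 F [ 0.2 -0.4 -0.5] tilt 0.07
shift [ 0.0053 -0.0018  0.1193] spin -0.0003
```

```bash
python3 -m crank '[[[0,0.005,-0.002,0.04,0],[0,0.005,-0.002,0.075,0],[0,0.005,-0.002,0.1,0],[0,0.005,-0.002,0.115,0],[0,0.005,-0.002,0.118,0]]]';python3 -m crank '[[[0,0,0,0,0],[45,0,0,0,0],[45,0,0,0,0],[45,0,0,0,0]]]'; python3 -m crank '[[[45,0,0,-0.04,0],[45,0,0,-0.08,0],[60,0,0,-0.13,0],[60,0,0,-0.13,0]]]';python3 -c "
from h import *
plan(450,-40,180,180)
c,st=grab('w18.png')
c=vision.read_camera('side');save(c['image'][130:320,200:330],'s2.png',3.1)"
```

```text
clock: 38.4
eef_pos: [424.3, -109.1, 14.1]
ee_rot: [-0.044, 0.999, 0.002, -0.002]
contact_force: [-6.7, 3.5, 14.8]
width: 0.297
clock: 38.8
eef_pos: [426.3, -111.3, 15.9]
ee_rot: [-0.043, 0.999, -0.0, 0.001]
contact_force: [-0.4, 0.9, -1.2]
width: 0.45
clock: 39.2
eef_pos: [430.3, -113.6, 153.0]
ee_rot: [-0.043, 0.999, -0.004, 0.007]
contact_force: [0.5, 0.3, 0.6]
width: 0.607
t 39.2 at [ 430.3 -113.6  153. ] yaw -175.05 q6 -2.17 w 0.607 F [0.5 0.3 0.6] tilt 0.88
shift [-0.0263  0.0714 -0.0273] spin 0.0864
```

View pics/w18.png

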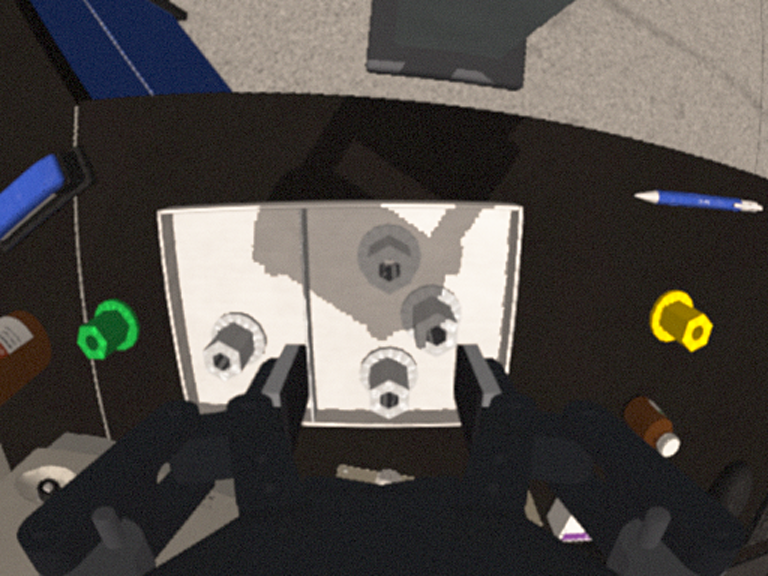

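View pics/s2.png

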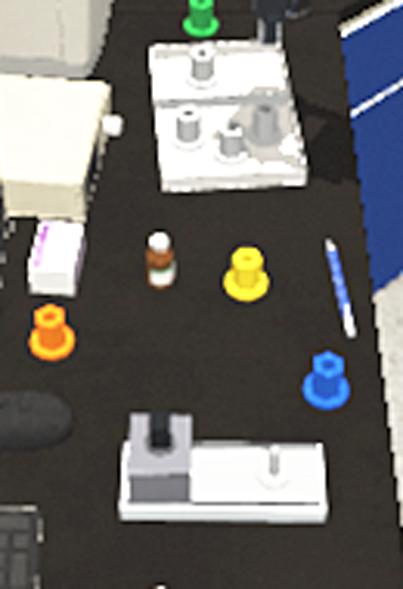

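All four are sorted: three upright in the large compartment and one in the small. No grey sleeves are left on the bench. Now I'll go back to the hood.

```bash
python3 -c "
from h import *
plan(450,130,150,180)";  python3 -m crank '[[[60,-0.01,0.045,0,0.086],[60,-0.02,0.09,0,0.086],[60,-0.03,0.14,0,0.086],[60,-0.035,0.19,0,0.086],[60,-0.04,0.24,0,0.086]]]';python3 -c "
from h import *
plan(532.5,374,140,180)"
```

```text
t 39.3 at [ 426.7 -111.7  146.8] yaw -175.07 q6 -2.17 w 0.6 F [-0.6 -0.8 -0. ] tilt 0.22
shift [-0.044   0.2388 -0.0035] spin 0.0861
clock: 39.8
eef_pos: [443.5, 131.7, 143.3]
ee_rot: [0.0, 1.0, -0.0, -0.002]
contact_force: [1.2, -1.5, 0.3]
width: 0.599
t 39.8 at [443.5 131.7 143.3] yaw 179.98 q6 -1.53 w 0.599 F [ 1.2 -1.5  0.3] tilt 0.19
shift [-0.089   0.2423  0.003 ] spin -0.0003
```

```bash
python3 -m crank '[[[60,-0.02,0.045,0,0],[60,-0.04,0.09,0,0],[60,-0.06,0.14,0,0],[60,-0.08,0.19,0,0],[60,-0.089,0.24,0,0]]]';python3 -m crank '[[[60,0,0,0,0],[60,0,0,0,0],[60,0,0,0,0]]]';python3 -c "
from h import *
plan(532.5,374,72,180)
grab('w19.png')"
```

```text
clock: 40.3
eef_pos: [532.0, 362.9, 142.4]
ee_rot: [0.0, 1.0, -0.001, -0.002]
contact_force: [0.4, -0.5, 1.1]
width: 0.601
clock: 40.6
eef_pos: [531.3, 360.4, 143.5]
ee_rot: [0.0, 1.0, -0.001, -0.001]
contact_force: [0.6, -0.3, 0.1]
width: 0.606
t 40.6 at [531.3 360.4 143.5] yaw 179.97 q6 -1.15 w 0.606 F [ 0.6 -0.3  0.1] tilt 0.19
shift [-0.0014  0.0137  0.0715] spin -0.0006
```

View pics/w19.png

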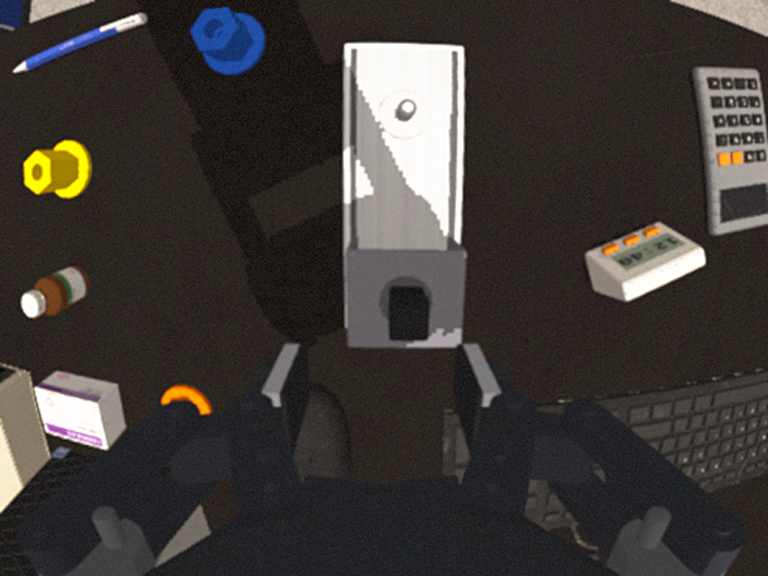

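The pin is bare at (405,108), and the knob's top is at (409,312). First I'll line up in y, then descend.

```bash
python3 -m crank '[[[60,-0.001,0.0137,0,0],[60,-0.001,0.0137,0,0],[60,-0.001,0.0137,0.02,0],[60,-0.001,0.0137,0.05,0],[60,-0.001,0.0137,0.071,0]]]';python3 -m crank '[[[60,0,0,0,0],[60,0,0,0,0],[30,0,0,0,0],[30,0,0,0,0]]]'; python3 -m crank '[[[0,0,0,0,0],[0,0,0,0,0],[0,0,0,0,0],[0,0,0,0,0]]]' 30;python3 -c "
from h import *
plan(432.5,374,72,180)"
```

```text
clock: 41.15
eef_pos: [532.9, 374.9, 73.1]
ee_rot: [0.0, 1.0, -0.0, -0.0]
contact_force: [-0.6, 0.2, -0.3]
width: 0.598
clock: 41.55
eef_pos: [534.4, 375.8, 76.3]
ee_rot: [-0.0, 1.0, 0.001, 0.001]
contact_force: [1.0, -0.2, 0.9]
width: 0.307
clock: 41.95
eef_pos: [534.3, 373.3, 76.4]
ee_rot: [-0.0, 1.0, -0.002, 0.0]
contact_force: [-2.2, -11.1, 6.7]
width: 0.2
t 41.95 at [534.3 373.3  76.4] yaw -180.0 q6 -1.13 w 0.2 F [ -2.2 -11.1   6.7] tilt 0.24
shift [0.1018 0.0007 0.0043] spin 0.0001
```

```bash
python3 -m crank '[[[0,0.015,0,0,0],[0,0.035,0,0,0],[0,0.055,0,0,0],[0,0.07,0,0,0],[0,0.08,0,0,0]]]';python3 -m crank '[[[0,0.005,0,0,0],[0,0.01,0,0,0],[0,0.015,0,0,0],[0,0.018,0,0,0],[0,0.018,0,0,0]]]';python3 -m crank '[[[0,0.003,0,0,0],[0,0.005,0,0,0],[0,0.005,0,0,0]]]'
```

```text
clock: 42.45
eef_pos: [454.4, 373.9, 76.4]
ee_rot: [-0.0, 1.0, -0.001, 0.002]
contact_force: [1.4, -9.4, 5.2]
width: 0.2
clock: 42.95
eef_pos: [436.6, 374.0, 76.4]
ee_rot: [-0.0, 1.0, -0.001, 0.001]
contact_force: [0.1, -9.5, 6.7]
width: 0.202
clock: 43.25
eef_pos: [434.2, 374.0, 76.4]
ee_rot: [-0.0, 1.0, -0.001, 0.004]
contact_force: [9.3, -8.2, 0.5]
width: 0.204
```

The travel is 100.1 mm and the home stop was felt (9 N). I'll release, retreat and check.

```bash
python3 -m crank '[[[0,-0.001,0,0,0],[60,-0.001,0,0,0],[60,-0.001,0,0,0],[60,-0.001,0,0,0]]]';python3 -m crank '[[[60,0,0,-0.04,0],[60,0,0,-0.08,0],[60,0,0,-0.12,0],[60,0,0,-0.12,0],[60,0,0,-0.12,0]]]';python3 -m crank '[[[60,0,0,0,0],[60,0,0,0,0]]]'; python3 -c "
from h import *
plan(432.5,374,72,180)
c,st=grab('w20.png')
for u,v in((0,0),):pass
s=vision.read_camera('side');save(s['image'][130:320,200:330],'s3.png',3.1)"
```

```text
clock: 43.65
eef_pos: [431.3, 375.6, 74.7]
ee_rot: [-0.0, 1.0, 0.0, 0.0]
contact_force: [-0.3, -0.4, 0.1]
width: 0.601
clock: 44.15
eef_pos: [431.6, 375.9, 195.6]
ee_rot: [-0.0, 1.0, 0.001, 0.001]
contact_force: [-0.5, 0.5, -0.5]
width: 0.6
clock: 44.35
eef_pos: [430.3, 374.8, 192.4]
ee_rot: [-0.0, 1.0, -0.001, -0.002]
contact_force: [-0.4, 0.2, 0.7]
width: 0.598
t 44.35 at [430.3 374.8 192.4] yaw -179.99 q6 -1.05 w 0.598 F [-0.4  0.2  0.7] tilt 0.2
shift [-0.0026 -0.0006  0.1204] spin 0.0002
```

View pics/w20.png

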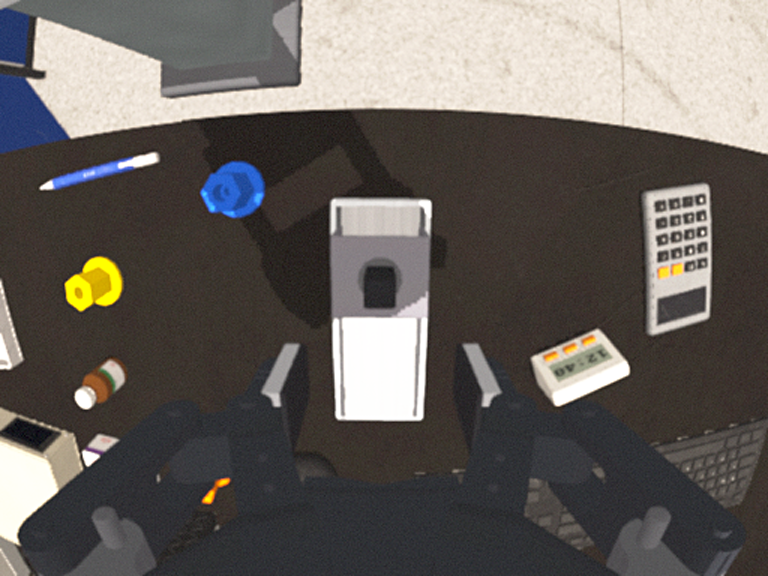

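View pics/s3.png

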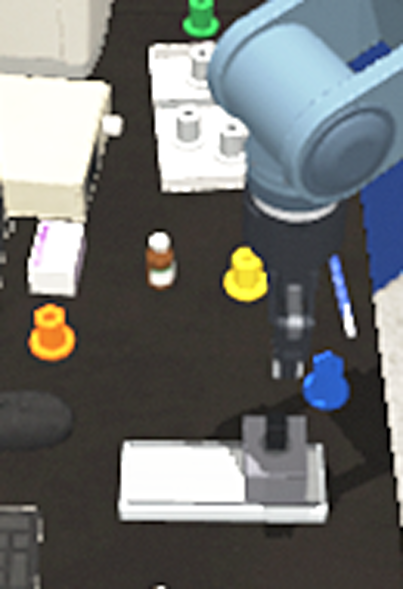

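Run:
```python
from h import *
c,st=loadw()
f=lambda u,v,z:wonz(c,st,u/1.5-.17,v/1.5-.17,z)[:2].round(1)
print('hood',f(380,236,65),f(380,318,65),'base',f(380,199,20),f(380,420,20))
t=vision.read_camera('top');save(t['image'][160:270,240:350],'t3.png',5)
print(monitor.get_state()['clock'])
```

```text
hood [405.6 374. ] [458.6 374.1] base [386.7 373.8] [565.4 373.9]
44.5
```

View pics/t3.png

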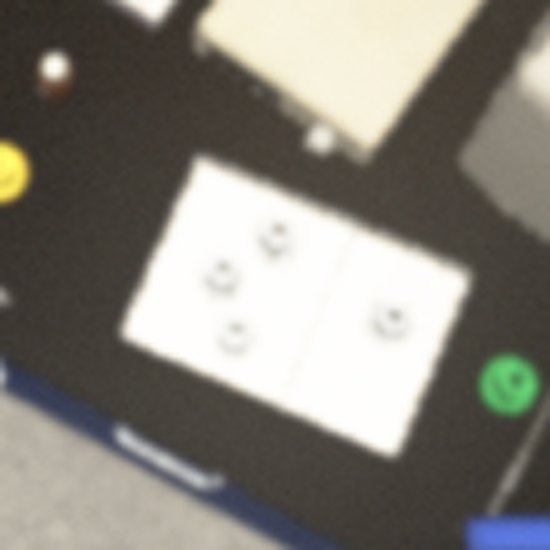

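```bash
python3 -c "
from h import *
print(ticket.sign_off())"
```

```text
the job is handed in; nothing more can be done
None
```

The job is done and handed in at about 44.5 s. I slid the hood back to its stop, then tried all four steel sleeves present on the pin, one after another. No grey sleeves were left on the bench.

- **Good:** three sleeves went all the way down to the shoulder. They stand upright in the tray's larger compartment.
- **Bad:** one sleeve stopped about 17 mm above the shoulder, at 29 N. It stands in the smaller compartment.
- **Hood:** it is home again over the bare pin. It travelled 100.1 mm until I felt the stop, and the wrist camera put its centre at x 432.1 mm, against 432.4 mm for the pin.

**Last checks:** the last wrist, side and top pictures show 3 sleeves in the large compartment and 1 in the small, all standing. The bystanders and look-alikes show no visible shift, but I did not measure them. The gripper is open and clear of everything. No check failed. The only surprise was light contact with the tray floor, 15–17 N, when setting down two of the sleeves.

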